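# Hang the screw cup on the parts bin

### The job

The steel screw cup has been left lying on its side. Stand it upright on the open bench and let go of it, then take it another way and hang it by its own hook over the rim of the parts bin's long wall that faces the robot, with the cup outside the bin, upright and square to the wall, away from the bin's corners, and let go so that it hangs there freely. Leave the loose fan, the screwdriver and the graphics card where they are.

Things in the scene. Friction and masses are not known exactly. Their poses are not given: they have to be found in the camera images.
- cup: Open box cup of sheet steel, 220 g, strap hook on its back. Sizes in mm. Origin: centre of underside. Own z: underside to mouth; x: front to back (where the hook sticks out); y: width. Box 50 deep (x -25..25), 56 wide (y -28..28), 60 high, walls 2.5, floor 8. Strap 34 wide, 3 thick, flat on the back (x 25..28, z 4..86). Mass centre about 24 up; let go within 40 degrees of upright, it rocks onto its base.
- cup_mid (a point): Centre of the cup box, 30 mm up its own z; axes as the cup. At the start the cup lies on its flat +y side (own y down, this point 28 mm above the bench), own z level and roughly away from the robot, own x level and roughly to the robot's right. Gripped across x (front to strap) it is 53 wide, across y 56; a finger on the strap stands where the bin wall must go.
- cup_throat (a point): Top middle of the hook's throat, own x 35, y 0, z 83 mm, where the rim comes to rest; axes as the cup. From the strap's top a level piece 3 thick reaches back to x 45, then a lip (x 42..45) comes down to z 61: the throat is a slot 14 wide (x 28..42), 22 deep, open downward, 34 long in y. Hook top at z 86.
- bin: Grey plastic open parts bin that does not move: 200 deep (x), 300 wide (y), 115 high outside, upright walls 6 thick, plain square rim. Origin: centre of its underside, on the bench. Own x points away from the robot: the wall facing the robot is at own x -100..-94 mm. A carton fills the bin behind own x 10 mm, below rim height.
- bin_rim (a point): Middle of the rim of the bin's wall facing the robot (mid-thickness, mid-length), 115 mm above the bench; axes as the bin. With the cup hanging there, its own x points along the bin's own x and its underside is 32 mm above the bench.
- fan: Bystander: loose black square fan 120 x 120 x 25 mm lying flat. Origin: centre of its underside.
- driver: Bystander: loose screwdriver, about 200 mm long, lying at the left of the work, roughly pointing away from the robot.
- card: Bystander: loose black graphics card 240 x 110 x 40 mm lying flat beyond the bin's right end. Origin: centre of its underside.
Not all that is in view belongs to the job. What is meant by the cup is not black, and is the larger of those in its own colour.

How it is judged (in metres and radians):
On the way:
1. the cup stands upright on the bench by itself: within 0.1 rad of upright, touching neither gripper nor bin, at rest (angle between cup's own z axis and vertical below 0.1 rad and height (world z) of cup between -0.004 and 0.006 m and contact force between each of the fingers, bin and cup below 0.05 N and linear speed of cup below 0.03 m/s), for 0.3 s.
At the end, for the whole second after the job is handed in: The cup hangs at rest by its hook on the bin wall facing the robot, cup outside: top of the throat within 10 mm of the wall's middle plane and -6 to +8 mm of the rim's height, within 120 mm of the wall's middle, cup within 0.2 rad of upright and of square to the wall, its weight carried by the bin (x of cup_throat in the frame of bin between -0.107 and -0.087 m and y of cup_throat in the frame of bin between -0.12 and 0.12 m and z of cup_throat in the frame of bin between 0.109 and 0.123 m and x of cup_mid in the frame of bin below -0.105 m and angle between cup's own z axis and vertical below 0.2 rad and angle between the x axis of cup and the x axis of bin, either way round below 0.2 rad and contact force between bin and cup above 0.5 N and linear speed of cup below 0.02 m/s and angular speed of cup below 0.2 rad/s); the robot touches nothing.
It fails at once if the fan is moved more than 3 cm (distance of fan from where it was at the start of the episode above 0.03 m).
It fails at once if the screwdriver is moved more than 3 cm (distance of driver from where it was at the start of the episode above 0.03 m).
It fails at once if the graphics card is moved more than 3 cm (distance of card from where it was at the start of the episode above 0.03 m).
It also fails if it takes over 69 s, if anything falls off the work surface, if the arm or the gripper's body presses on something with over 40 N, if the wrist force passes 120 N, or if a joint passes its speed limit or range.

### The arm

A 6-joint arm with a two-finger parallel gripper is mounted at the origin on the work surface. World frame = base frame: x ahead of the robot, y to its left, z up, the work surface at z = 0. Lengths are in m, angles in degrees, forces in N, time in s.
With the tool pointing down it reaches from about 0.4 to 0.825 m from the base axis. Payload 7 kg.
Tool frame: the origin (TCP) lies at the very end of the fingers, on their centre line; the grasp point (between the pads) lies 19 mm behind it (r.hold_point_z is the distance from the TCP to the grasp point, in m); z points along the fingers, y is the direction in which the jaws open and shut (so a half turn about z gives the same grasp; the last joint's range is limited). The gripper opens to 88 mm and grips with 3 to 60 N. Pads are 19 mm wide; open, the fingers measure 130 mm over their backs; the gripper's body (78 mm by 193 mm) begins 47 mm behind the grasp point.
Start: joints at [-55.743, 20.546, 0.682, 0, -70.136, -16.507], TCP at [0.206, -0.643, 0.201] pointing down, gripper open.
Joint ranges: [-176.03, 176.03], [-82.01, 121.73], [-58.28, 71.71], [-173.87, 95.51], [-174.79, -0.11], [-173.66, 173.66]. Speed limits (degrees/s): [136.94, 136.94, 172.46, 180, 180, 180].

### API

Orientations are given as [roll, pitch, yaw] about the fixed x, y, z axes, in that order (R = Rz(yaw) Ry(pitch) Rx(roll)).
In Python, from plant import r gives the robot as it stands. The module is installed in compiled form; this text tells all that it offers.
- The arm moves only by the shell command python3 -m inch 'ROWS' [FORCE]. ROWS is text: rows parted by semicolons, each of 7 numbers parted by spaces: the shift along the tool's x, y, z in m, then the turn, a rotation vector about the tool's x, y, z in rad, then the opening, from 0 (shut) to 1 (fully open). In form: tx ty tz ax ay az jaw; .... A call has 1 to 20 rows; each row shifts and turns the commanded pose from where the row before left it, along the tool's axes as they then stand; what a row does not reach is not made up. A row lasts 1/12 s, in which the tool goes at most 41.7 mm and 7.16 degrees, less where a joint would pass 70% of its speed; a pose out of reach is approached as far as the arm can. A call with a gripper value outside its range is refused whole. The fingers move at their own pace and stop on an object; FORCE is the grip in N (left out, the last holds). Time passes only in rows, so rows that do not move let the fingers close. It gives the time, the measured TCP pose, the force and the opening at its end, in the units of the state.
- r.get_state(): the state, without advancing time (a new reading comes with each control period).
- r.capture(name): name is "side" or "top" or "wrist"; returns the picture (480x640x3 uint8, red, green, blue); there is no depth.
- r.camera_params(name): a dict with "vfov" (degrees; the focal length in pixels is half the picture's height over the tangent of half this angle, whatever the lens; pixels are square), "cx", "cy" (the principal point, pixels), "distortion" ([k1, k2, p1, p2, k3] as OpenCV has them; the pictures are not rectified), "R" (3x3) and "t" (3): a world point X has camera coordinates R X + t. Camera axes: x right, y down, z forward; pixel columns grow to the right and rows downward; lengths in m; the calibration is good to about 2 mm. A picture is of the moment at which its call begins: read the wrist's pose just before it. camera_params takes no time and is no camera call; for the wrist camera it gives the pose at the moment of the call.
- r.close_job(): hands the job in, once; it reports no verdict.
Trained networks look in the newest picture that a camera, given by its name, has taken for a name from the list of things; names that differ only in an ending like _2 or _b are one class to them, and where a whole thing is asked for, a point or a joint stands for the part that bears it (a point fixed in the world has none). Each returns a list of dicts, best first, with "p" (0 to 1); they miss things now and then, are a little off and sometimes report something else, mostly with a low value. They report only what shows in the picture. A call takes as long as a camera call. They do not tell look-alikes from the thing itself.
- r.recognise(target, camera): "xy" ([column, row] in pixels, amid what is visible of it).
The state is a dict: "time_s": time; "joints": joint angles; "qd": joint speeds; "joint_torque": joint torques, N m; "tcp_pos": TCP position; "eef_rot": TCP orientation; "contact_force": force on the tool from outside, world axes, zero at the start; "moment": the same for the moment, N m; "gripper_width": finger opening in m.
Only numpy, scipy, OpenCV 4.12 (cv2) and the standard library are available. Lean on these libraries where they do the work, as an engineer would, in place of code of your own. Each camera call takes 0.05 s, during which the arm holds its last target.

## Working session

There is one attempt and no reset: what is moved stays moved. The work goes in short steps, Python scripts to look and compute and a shell command to move; the robot and the scene stay as the last step left them, time stands still between calls to the robot, and variables do not carry over. Pictures are saved under pics/ and viewed, and the job is handed in when it is done.

```bash
mkdir -p pics
python3 - <<'E'
from plant import r
import cv2
s=r.get_state(); print(s)
for c in ["side","top","wrist"]:
    im=r.capture(c); cv2.imwrite(f"pics/{c}0.png",im[:,:,::-1])
    p=r.camera_params(c); print(c,p)
    for t in ["cup","bin","fan","driver","card"] if c!="wrist" else ["cup"]:
        try: print(c,t,[(d['p'],d['xy']) for d in r.recognise(t,c)][:4])
        except Exception as e: print(c,t,e)
E
```

```text
{'time_s': 0.0, 'joints': array([-5.57427702e+01,  2.05917834e+01,  6.34067840e-01, -2.07567929e-02,
       -7.01357046e+01, -1.65058600e+01]), 'qd': array([ 0.05236404, -0.00078644, -0.04302462, -0.02351993,  0.08282306,
       -0.04946984]), 'joint_torque': array([-5.81727954e-05, -5.82714736e+01,  2.93064737e+01,  6.99727044e+00,
        6.98617485e-03, -1.70139865e-04]), 'tcp_pos': array([ 0.2056005 , -0.64236856,  0.20021902]), 'eef_rot': array([ 1.79904885e+02, -7.83602726e-03, -1.62255693e+02]), 'contact_force': array([ 0.11577091, -0.12225457,  0.42379574]), 'moment': array([-0.0172742 ,  0.02194988,  0.00042327]), 'gripper_width': 0.08778613637404721}
side {'vfov': 46.84526853801115, 'cx': 315.2313562358608, 'cy': 238.53401993459153, 'distortion': array([-0.08805878,  0.        ,  0.        ,  0.        ,  0.        ]), 'R': array([[-0.98225596, -0.18696808,  0.01470239],
       [-0.11625319,  0.54547852, -0.83002312],
       [ 0.14716799, -0.81700436, -0.55753516]]), 't': array([0.51295374, 0.18304422, 1.42701818])}
side cup [(0.63, [353.1, 355.0]), (0.59, [356.3, 305.9])]

[... 436 characters left out ...]
0.01113471, -0.97670284]]), 't': array([-0.08209553,  0.53433932,  1.35850632])}
top cup [(0.67, [259.6, 298.2]), (0.52, [196.7, 296.0])]
top bin [(0.73, [367.9, 212.3])]
top fan [(0.63, [228.9, 183.6])]
top driver [(0.96, [150.0, 258.9])]
top card [(0.89, [490.0, 261.3])]
wrist {'vfov': 58.454667989979015, 'cx': 318.3108373167657, 'cy': 238.02117667772035, 'distortion': array([-0.02351158,  0.        ,  0.        ,  0.        ,  0.        ]), 'R': array([[-3.04433591e-01,  9.52533431e-01,  5.01596650e-04],
       [ 9.12571863e-01,  2.91510702e-01,  2.86764896e-01],
       [ 2.73006929e-01,  8.77586101e-02, -9.58000857e-01]]), 't': array([ 0.67510515, -0.03813764,  0.39210904])}
wrist cup []
```

```bash
ls -la
```

```text
total 12
drwxr-xr-x  3 agent agent 4096 Dec  5 23:08 .
drwxr-xr-x 23 root  root  4096 Dec  5 23:08 ..
drwxr-xr-x  2 agent agent 4096 Dec  5 23:08 pics
```

View pics/top0.png

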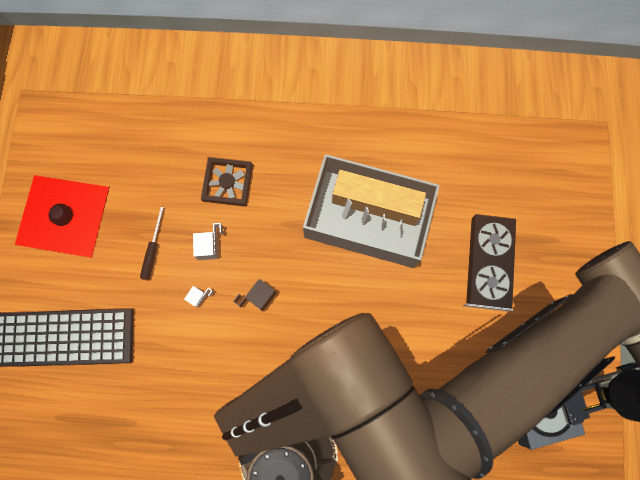

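View pics/side0.png

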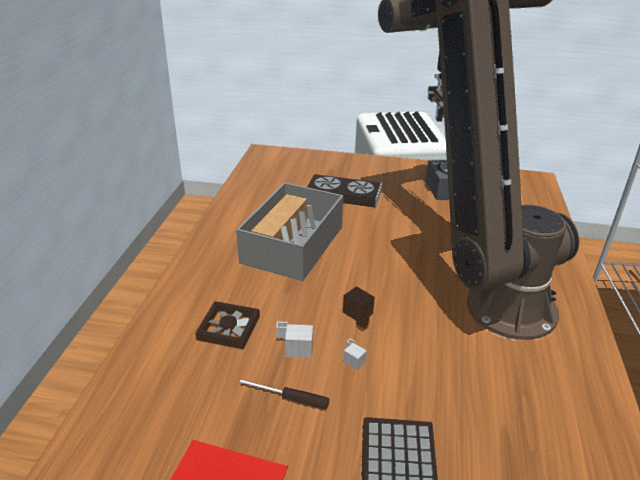

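Run:
```python
import cv2
a=cv2.imread("pics/top0.png")[240:350,130:330]
cv2.imwrite("pics/topcrop.png",cv2.resize(a,None,fx=4,fy=4,interpolation=cv2.INTER_CUBIC))
a=cv2.imread("pics/side0.png")[270:400,280:430]
cv2.imwrite("pics/sidecrop.png",cv2.resize(a,None,fx=4,fy=4,interpolation=cv2.INTER_CUBIC))
```

```text
(no output)
```

View pics/topcrop.png

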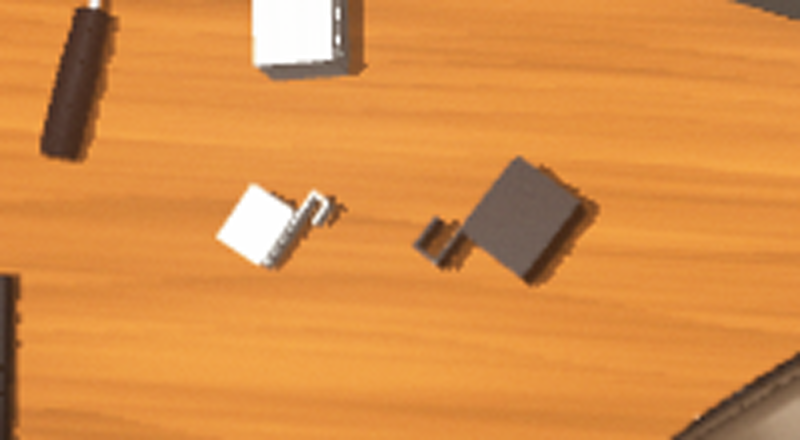

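View pics/sidecrop.png

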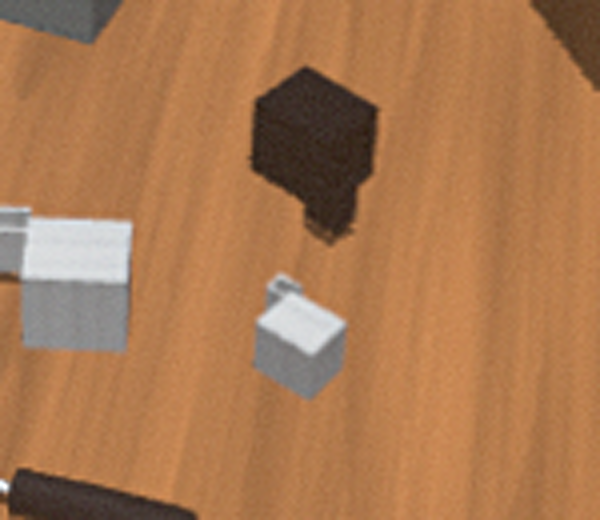

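Candidates: large white/steel cup at top (205,245) / side (299,340), small white cup at top (197,296), and black one at top (261,295). The large steel one fits (not black, larger of its colour), though the network missed it. I'll confirm it in an enlarged crop.

Run:
```python
import cv2
def crop(f,x0,x1,y0,y1,k,o):
    a=cv2.imread(f)[y0:y1,x0:x1]; cv2.imwrite(o,cv2.resize(a,None,fx=k,fy=k,interpolation=cv2.INTER_CUBIC))
crop("pics/top0.png",180,240,212,272,10,"pics/c1.png")
crop("pics/side0.png",265,335,310,370,10,"pics/c2.png")
crop("pics/top0.png",295,445,150,270,5,"pics/b1.png")
crop("pics/side0.png",230,350,180,280,6,"pics/b2.png")
```

```text
(no output)
```

View pics/c1.png

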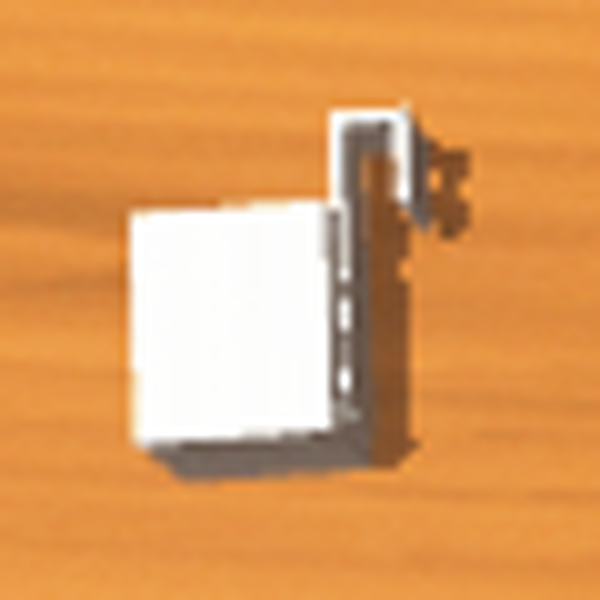

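View pics/c2.png

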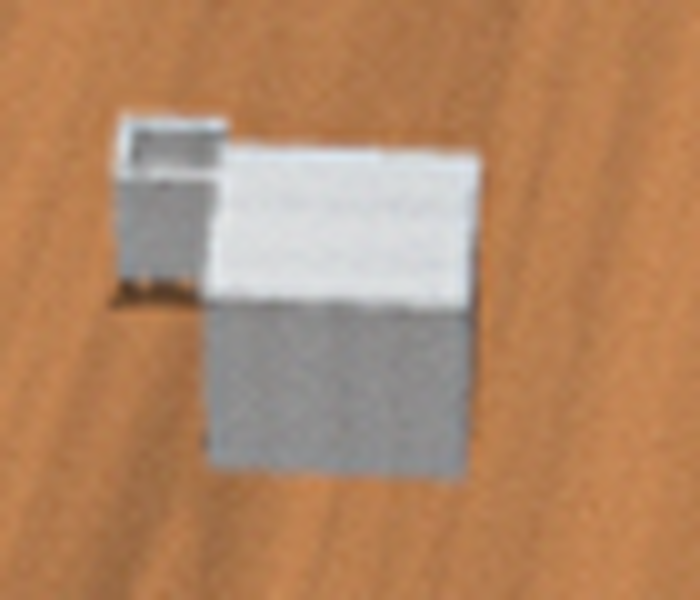

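View pics/b1.png

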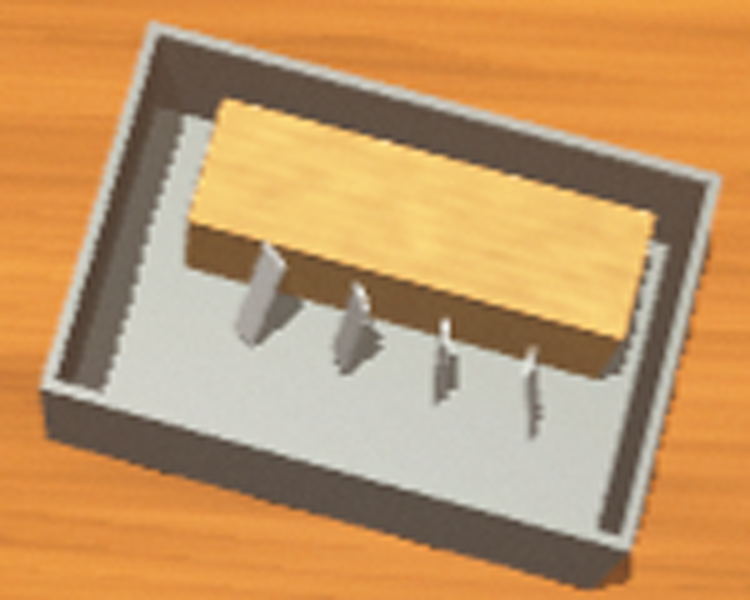

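View pics/b2.png

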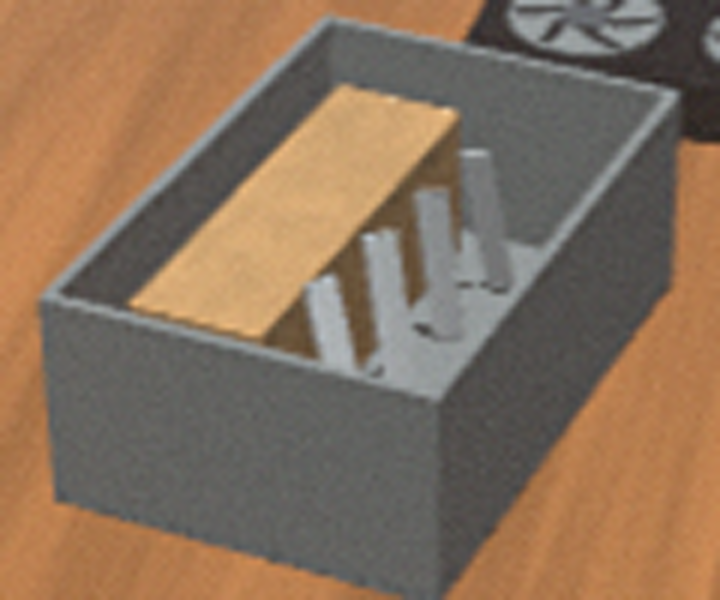

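The crop confirms it: larger steel-coloured cup, lying with hook to the right and far. Next I fit cup and bin poses from both views.

```bash
cat > h.py <<'E'
import numpy as np, cv2
from scipy.optimize import least_squares
from scipy.spatial.transform import Rotation as Ro
def K(p):
    f=240/np.tan(np.radians(p['vfov'])/2); return np.array([[f,0,p['cx']],[0,f,p['cy']],[0,0,1]])
def proj(X,p):
    return cv2.projectPoints(np.atleast_2d(np.float64(X)),cv2.Rodrigues(p['R'])[0],np.float64(p['t']),K(p),p['distortion'])[0][:,0]
def tri(ps,uvs):
    f=lambda X:np.concatenate([proj(X,p)[0]-u for p,u in zip(ps,uvs)])
    s=least_squares(f,[.6,0,.05]); return s.x,s.fun
def atz(uv,p,z):
    n=cv2.undistortPoints(np.float64([[uv]]),K(p),p['distortion'])[0,0]
    d=p['R'].T@np.array([n[0],n[1],1]); c=-p['R'].T@p['t']; return c+d*(z-c[2])/d[2]
def fit(views,R0,t0,mode='6'):
    # views: list of (params, obj pts, px);  returns R,t,resid
    def un(v):
        if mode=='6': return Ro.from_rotvec(v[3:]).as_matrix()@R0, np.array(t0)+v[:3]
        return Ro.from_rotvec([0,0,v[3]]).as_matrix()@R0, np.array(t0)+v[:3]
    def f(v):
        R,t=un(v); return np.concatenate([(proj(np.float64(o)@R.T+t,p)-np.float64(u)).ravel() for p,o,u in views])
    s=least_squares(f,np.zeros(6 if mode=='6' else 4)); R,t=un(s.x); return R,t,s.fun.reshape(-1,2)
E
cat > fit0.py <<'E'
from h import *; from plant import r
T=r.camera_params('top'); S=r.camera_params('side')
cv=lambda L,k,ox,oy:[[(u+.5)/k-.5+ox,(v+.5)/k-.5+oy] for u,v in L]
ct=cv([(132,212),(330,202),(330,432),(138,443),(410,108)],10,180,212)
to=np.array([[-25,-28,60],[25,-28,60],[25,-28,0],[-25,-28,0],[45,-17,86]])/1e3
cs=cv([(205,300),(470,308),(220,145),(480,155),(210,470),(468,478)],10,265,310)
so=np.array([[-25,-28,60],[-25,-28,0],[25,-28,60],[25,-28,0],[-25,28,60],[-25,28,0]])/1e3
R0=np.array([[0,0,1.],[-1,0,0],[0,-1,0]]) # columns: x->-y, y->-z, z->+x
for m in '64':
    R,t,e=fit([(T,to,ct),(S,so,cs)],R0,[.6,.15,.028],m)
    print('cup origin',t,'mid',t+R@[0,0,.03]); print(R.round(3)); print(e.round(1).tolist())
bt=cv([(150,22),(720,178),(42,388),(630,548)],5,295,150)
bo=np.array([[100,150,115],[100,-150,115],[-100,150,115],[-100,-150,115]])/1e3
bs=cv([(45,297),(330,17),(440,400),(680,93),(58,500)],6,230,180)
bso=np.array([[100,150,115],[100,-150,115],[-100,150,115],[-100,-150,115],[100,150,0]])/1e3
R,t,e=fit([(T,bo,bt),(S,bso,bs)],np.eye(3),[.7,-.1,0],'4')
print('bin',t,np.degrees(np.arctan2(R[1,0],R[0,0])),'rim',t+R@[-.097,0,.115]); print(e.round(1).tolist())
ft=r.recognise('fan','top'); print([d['xy'] for d in ft],[atz(d['xy'],T,.025).round(3) for d in ft[:1]])
print('driver ends',atz((162,207),T,.01),atz((146,278),T,.01),'small cup',atz((197,296),T,.03),'black',atz((262,295),T,.05))
E
python3 fit0.py
```

```text
cup origin [0.48359481 0.24761429 0.02922904] mid [0.51332097 0.25160862 0.02859594]
[[ 0.134 -0.018  0.991]
 [-0.991 -0.024  0.133]
 [ 0.021 -1.    -0.021]]
[[0.2, 0.7], [-0.4, 0.2], [0.3, -0.1], [0.1, 0.3], [-0.2, 0.5], [-0.6, -0.2], [-0.5, -0.0], [0.0, -0.1], [-0.2, -0.2], [-0.1, -0.0], [-0.0, 0.1]]
cup origin [0.48386093 0.24790504 0.02869219] mid [0.5135665  0.25209775 0.02869219]
[[ 0.14  0.    0.99]
 [-0.99  0.    0.14]
 [ 0.   -1.    0.  ]]
[[0.1, 0.8], [-0.4, 0.3], [0.5, 0.1], [0.2, 0.5], [-0.4, 0.4], [-0.4, -0.5], [-0.3, -0.1], [0.1, -0.2], [-0.2, -0.0], [-0.5, -0.0], [-0.4, 0.4]]
bin [ 6.23161325e-01 -1.71302885e-01  4.63617027e-04] -12.324608237524345 rim [ 0.52839679 -0.15059823  0.11546362]
[[-0.1, 0.2], [0.6, -0.3], [-0.3, 0.5], [0.3, 1.0], [-1.0, 0.1], [-0.7, -0.4], [-0.0, 0.1], [0.5, -0.1], [-0.5, 0.2]]
[[228.9, 183.6]] [array([0.69 , 0.207, 0.025])]
driver ends [0.61835993 0.38446607 0.01      ] [0.42347313 0.40354469 0.01      ] small cup [0.38264968 0.2592659  0.03      ] black [0.39317509 0.09054781 0.05      ]
```

```bash
python3 -m inch '-.0308 .0211 -.0067 0 0 0 1;-.0308 .0211 -.0067 0 0 0 1;-.0308 .0211 -.0067 0 0 0 1;-.0308 .0211 -.0067 0 0 0 1;-.0308 .0211 -.0067 0 0 0 1;-.0308 .0211 -.0067 0 0 0 1;-.0308 .0211 -.0067 0 0 0 1;-.0308 .0211 -.0067 0 0 0 1;-.0308 .0211 -.0067 0 0 0 1;-.0308 .0211 -.0067 0 0 0 1;-.0308 .0211 -.0067 0 0 0 1;-.0308 .0211 -.0067 0 0 0 1;-.0308 .0211 -.0067 0 0 0 1;-.0308 .0211 -.0067 0 0 0 1;-.0308 .0211 -.0067 0 0 0 1'
python3 - <<'E'
from plant import r
import cv2
cv2.imwrite("pics/w1.png",r.capture("wrist")[:,:,::-1])
s=r.get_state();p=r.camera_params("wrist")
import json
for k in ['time_s','joints','tcp_pos','eef_rot']: print(k,s[k])
f=open('log.txt','a'); f.write(json.dumps([list(map(float,s['joints'])),list(map(float,s['tcp_pos'])),list(map(float,s['eef_rot']))])+"\n")
E
```

```text
time_s: 2.0
tcp_pos: [0.5501, -0.1988, 0.3024]
eef_rot: [-180.0, 0.0, -162.2]
contact_force: [0.9, -0.2, 0.7]
gripper_width: 0.0876
time_s 2.05
joints [-3.68380455e-01  9.42687738e+00 -1.23143789e+00 -1.65981470e-02
 -7.91722339e+01 -7.17368302e+01]
tcp_pos [ 0.55407609 -0.19525162  0.30303823]
eef_rot [-1.79962387e+02  1.66026465e-01 -1.62108250e+02]
```

View pics/w1.png

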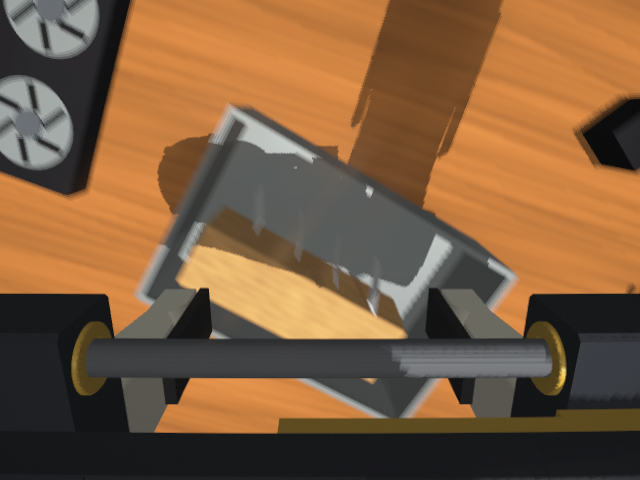

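```bash
cat > st.py <<'E'
from plant import r
import json
s=r.get_state()
for k in ['time_s','joints','tcp_pos','eef_rot','contact_force','gripper_width']: print(k,s[k] if k[0] in 'cgt' and k[1]!='c' else s[k].round(4))
open('log.txt','a').write(json.dumps([list(map(float,s['joints'])),list(map(float,s['tcp_pos'])),list(map(float,s['eef_rot']))])+"\n")
E
python3 -m inch '-.0084 .0393 0 0 0 0 1;-.0084 .0393 0 0 0 0 1;-.0084 .0393 0 0 0 0 1;-.0084 .0393 0 0 0 0 1;-.0084 .0393 0 0 0 0 1;-.0084 .0393 0 0 0 0 1;-.0084 .0393 0 0 0 0 1;-.0084 .0393 0 0 0 0 1;-.0084 .0393 0 0 0 0 1;-.0084 .0393 0 0 0 0 1' ; python3 st.py;  python3 -m inch '0 0 0 0 .1 0 1;0 0 0 0 .1 0 1;0 0 0 0 .1 0 1;0 0 0 0 .1 0 1;0 0 0 0 .1 0 1'; python3 st.py;  python3 -m inch '0 0 -.02 0 0.05 0.1 1;0 0 -.02 0 0.05 0.1 1;0 0 -.02 0 0.05 0.1 1;0 0 -.02 0 0.05 0.1 1'; python3 st.py
```

```text
time_s: 2.88
tcp_pos: [0.5088, 0.2012, 0.3022]
eef_rot: [180.0, 0.1, -162.2]
contact_force: [1.2, -0.2, 0.2]
gripper_width: 0.0875
time_s 2.8833
joints [ 4.209730e+01  5.497800e+00 -5.953000e+00  1.800000e-03 -7.849280e+01
 -1.143373e+02]
tcp_pos [0.5088 0.2012 0.3022]
eef_rot [ 1.799783e+02  5.220000e-02 -1.622397e+02]
contact_force [ 1.17980442 -0.19245834  0.17184004]
gripper_width 0.08754237960787947
time_s: 3.3
tcp_pos: [0.5099, 0.1997, 0.3024]
eef_rot: [180.0, -28.8, -162.2]
contact_force: [0.0, 0.7, -0.1]
gripper_width: 0.0876
time_s 3.3
joints [  35.2324   25.6624   18.7603   -8.9064 -110.5617 -108.5109]
tcp_pos [0.5099 0.1997 0.3024]
eef_rot [ 179.9567  -28.8251 -162.1748]
contact_force [ 0.03173018  0.70271161 -0.09070188]
gripper_width 0.08764099439074037
time_s: 3.63
tcp_pos: [0.5515, 0.2121, 0.3692]
eef_rot: [-163.7, -37.1, 168.4]
contact_force: [0.3, 0.5, -0.5]
gripper_width: 0.0876
time_s 3.6333
joints [  31.56     37.0245   43.1607  -15.3429 -133.8109 -134.5096]
tcp_pos [0.5515 0.2121 0.3692]
eef_rot [-163.7225  -37.0694  168.4375]
contact_force [ 0.3391291   0.5035534  -0.53959048]
gripper_width 0.08760864635933704
```

```bash
cat > kin.py <<'E'
import numpy as np, json
from scipy.optimize import least_squares
from scipy.spatial.transform import Rotation as Ro
def E(a,d): return Ro.from_euler(a,d,degrees=True).as_matrix()
Rt=np.array([[0,0,1.],[1,0,0],[0,1,0]])  # placeholder, fitted via roll c
def fk(q,P,s4=1,s6=1):
    d,h,a1,L2,L3,Lt,w,c=P[:8]
    R=E('z',q[0]); t=R@[a1,d,h]
    R=R@E('y',q[1]); t=t+R@[0,0,L2]
    R=R@E('y',-q[2]); t=t+R@[L3,0,0]
    R=R@E('x',s4*q[3])@E('y',-q[4]); R=R@E('x',s6*q[5]); t=t+R@[Lt,0,w]
    # tool z = link x ; tool x,y by c
    M=np.array([[0,0,1.],[0,1,0],[-1,0,0]])@E('z',c)
    return R@M,t
def load():
    L=[json.loads(l) for l in open('log.txt')]
    L.append([[-55.74,20.59,.634,-.02,-70.136,-16.506],[.2056,-.6424,.2002],[179.9,0,-162.256]])
    return L
def fit():
    best=None
    for s4 in(1,-1):
        for s6 in (1,-1):
            for c0 in (0,90,180,270):
                def f(P):
                    o=[]
                    for q,t,e in load():
                        R,x=fk(q,P,s4,s6); Rm=E('xyz',e)
                        o+=list((x-t)*1000)+list(Ro.from_matrix(R.T@Rm).as_rotvec()*200)
                    return o+list(np.array(P[:7])*0.01)
                s=least_squares(f,[-.19,.3,.0,.4,.4,.25,0,c0])
                if best is None or s.cost<best[0]: best=(s.cost,s4,s6,s.x,s.fun)
    return best
LIM=np.array([[-176.03,176.03],[-82.01,121.73],[-58.28,71.71],[-173.87,95.51],[-174.79,-.11],[-173.66,173.66]])
def ik(R,t,q0,P,s4,s6):
    best=None
    rng=np.random.default_rng(0)
    for i in range(12):
        x0=np.array(q0) if i==0 else np.clip(np.array(q0)+rng.normal(0,40,6),LIM[:,0]+1,LIM[:,1]-1)
        x0=np.clip(x0,LIM[:,0]+1,LIM[:,1]-1)
        def f(q):
            A,x=fk(q,P,s4,s6); return np.r_[(x-t)*1000,Ro.from_matrix(A.T@R).as_rotvec()*200]
        s=least_squares(f,x0,bounds=(LIM[:,0],LIM[:,1]))
        if best is None or s.cost<best[0]-1e-3: best=(s.cost,s.x)
        if best[0]<.1: break
    return best
if __name__=='__main__':
    b=fit(); print(b[0],b[1],b[2],b[3].round(4)); print(np.round(b[4][:-7].reshape(-1,6),2))
    json.dump([b[3].tolist(),b[1],b[2]],open('kin.json','w'))
E
python3 kin.py
```

```text
200.34084476900773 -1 -1 [-1.963000e-01  1.476000e-01  1.085000e-01  6.391000e-01  3.444000e-01
  4.215000e-01 -6.600000e-03  2.700006e+02]
[[-4.470e+00  1.730e+00 -1.016e+01  0.000e+00 -0.000e+00 -0.000e+00]
 [-2.460e+00 -2.800e-01 -8.270e+00  0.000e+00 -0.000e+00 -0.000e+00]
 [ 1.780e+00  3.750e+00  1.060e+01 -0.000e+00 -0.000e+00 -0.000e+00]
 [ 9.400e-01 -2.430e+00  1.190e+00 -0.000e+00 -0.000e+00 -0.000e+00]
 [-2.800e-01 -4.240e+00  6.640e+00 -2.000e-02 -3.000e-02  1.000e-02]]
```

```bash
sed -i 's/d,h,a1,L2,L3,Lt,w,c=P\[:8\]/d,h,a1,L2,L3,Lt,w,c,e=P/; s/t=t+R@\[L3,0,0\]/t=t+R@[L3,0,e]/; s/\.25,0,c0\]/.25,0,c0,0]/; s/P\[:7\])\*0.01)/P)*[.01]*9)/; s/for c0 in (0,90,180,270)/for c0 in (270,)/; s/\*\[.01\]\*9/*0.01*np.array([1,1,1,1,1,1,1,0,1])/; s/b\[4\]\[:-7\]/b[4][:-9]/' kin.py; python3 kin.py
```

```text
199.00552292421685 -1 -1 [-1.957000e-01  1.609000e-01  1.123000e-01  6.383000e-01  3.429000e-01
  4.243000e-01 -5.500000e-03  2.700006e+02 -1.050000e-02]
[[-3.830e+00  1.370e+00 -1.045e+01  0.000e+00 -0.000e+00 -0.000e+00]
 [-2.380e+00 -6.400e-01 -8.510e+00  0.000e+00 -0.000e+00 -0.000e+00]
 [ 1.100e+00  3.320e+00  1.052e+01 -0.000e+00 -0.000e+00 -0.000e+00]
 [ 1.430e+00 -1.770e+00  1.360e+00 -0.000e+00 -0.000e+00 -0.000e+00]
 [-2.400e-01 -3.700e+00  7.080e+00 -2.000e-02 -3.000e-02  1.000e-02]]
```

```bash
sed -i 's/,c,e=P/,c,e,u,v=P/; s/\[0,0,L2\]/[u,0,L2]/; s/\[L3,0,e\]/[L3,v,e]/; s/c0,0\]/c0,0,0,0]/; s/1,0,1\])/1,0,1,1,1])/; s/:-9\]/:-11]/' kin.py; python3 kin.py
```

```text
28.501592910762522 -1 -1 [-1.011000e-01  2.409000e-01  2.400000e-02  6.351000e-01  3.871000e-01
  4.290000e-01  6.000000e-04  2.700006e+02 -5.860000e-02  5.880000e-02
 -9.010000e-02]
[[ 1.7   0.01 -3.4   0.   -0.   -0.  ]
 [-0.85 -0.73  2.03  0.   -0.   -0.  ]
 [-0.69  1.22  4.96 -0.   -0.   -0.  ]
 [ 0.89 -1.66 -1.97 -0.   -0.   -0.  ]
 [ 0.01  0.76 -1.62 -0.02 -0.03  0.01]]
```

```bash
cat > scan.py <<'E'
from kin import *
P,s4,s6=json.load(open('kin.json'))
q0=[31.5,37,43,-15,-133,-134]
def cupR(psi,up): # psi: own x yaw deg; up: rotation about own x from lying(0) to upright(90)
    x=np.array([np.cos(np.radians(psi)),np.sin(np.radians(psi)),0])
    k=np.array([0,0,1.]); 
    # upright: z=k,y=k×x
    R=np.column_stack([x,np.cross(k,x),k])
    return R@E('x',up-90)
def toolR(Rc,a,flip):
    z=Rc@[0,np.cos(np.radians(a)),-np.sin(np.radians(a))]
    y=Rc@[1,0,0]*(-1 if flip else 1)
    return np.column_stack([np.cross(y,z),y,z])
if __name__=='__main__':
  for a in (0,20,40):
    for flip in (0,1):
      # lying
      Rc=cupR(-82,0); R=toolR(Rc,a,flip)
      g=np.array([.514,.252,.03]); c=ik(R,g+R@[0,0,.019],q0,P,s4,s6)
      print('LIE',a,flip,round(c[0],2),c[1].round(0))
      for psi in (-110,-82,-60,-30):
        for pos in ((.514,.252),(.55,.15),(.52,.1)):
          Rc=cupR(psi,70); R=toolR(Rc,a,flip); t=np.r_[pos,.045]+R@[0,0,.019]
          c2=ik(R,t,c[1],P,s4,s6); print('   ',psi,pos,round(c2[0],2),c2[1].round(0))
E
python3 scan.py
```

```text
LIE 0 0 0.0 [ 46.  26. -27.   0. -37.  52.]
    -110 (0.514, 0.252) 0.23 [  96.   62.  -58.   77.  -60. -121.]
    -110 (0.55, 0.15) 514.85 [  86.   63.  -58.   79.  -61. -120.]
    -110 (0.52, 0.1) 1588.02 [  86.   65.  -58.   73.  -58. -119.]
    -82 (0.514, 0.252) 3203.16 [  97.   65.  -58.   83.  -64. -117.]
    -82 (0.55, 0.15) 6245.51 [  86.   64.  -58.   85.  -64. -114.]
    -82 (0.52, 0.1) 8933.87 [ 107.  122.  -58.   79.  -64. -173.]
    -60 (0.514, 0.252) 7212.93 [  13.   58.  -58. -135.  -85.  -82.]
    -60 (0.55, 0.15) 4041.8 [   0.   65.  -58. -129.  -92.  -72.]
    -60 (0.52, 0.1) 3978.27 [  -9.   68.  -58. -121.  -92.  -65.]
    -30 (0.514, 0.252) 604.62 [  11.   63.  -58. -126.  -89.  -67.]
    -30 (0.55, 0.15) 11.56 [   0.   62.  -58. -124.  -86.  -64.]
    -30 (0.52, 0.1) 10.74 [  -8.   62.  -58. -118.  -83.  -62.]
LIE 0 1 0.0 [  46.   26.  -27.    0.  -37. -128.]
    -110 (0.514, 0.252) 18486.67 [  58.   21.  -32.   33.  -41. -174.]
    -110 (0.55, 0.15) 16930.49 [  46.   18.  -37.   39.  -31. -174.]
    -110 (0.52, 0.1) 17408.28 [  42.   14.  -43.   40.  -26. -174
[... 3179 characters left out ...]
) 1666.9 [  43.   21.  -37.   28.  -27. -174.]
    -110 (0.52, 0.1) 1783.53 [  40.   19.  -43.   30.  -24. -174.]
    -82 (0.514, 0.252) 981.41 [  54.   20.  -43.   42.  -18. -174.]
    -82 (0.55, 0.15) 752.57 [  42.   20.  -46.   53.  -12. -174.]
    -82 (0.52, 0.1) 933.69 [  38.   18.  -50.   57.   -9. -174.]
    -60 (0.514, 0.252) 569.74 [  49.   20.  -47.   66.   -6. -174.]
    -60 (0.55, 0.15) 84.47 [  33.   25.  -57. -174.  -21.   82.]
    -60 (0.52, 0.1) 127.07 [  30.   22.  -58. -174.  -17.   84.]
    -30 (0.514, 0.252) 0.0 [  38.   25.  -53. -145.  -19.   76.]
    -30 (0.55, 0.15) 0.0 [  22.   26.  -48. -113.  -20.   59.]
    -30 (0.52, 0.1) 0.0 [  16.   25.  -52. -114.  -22.   66.]
```

```bash
cat > scan2.py <<'E'
from scan import *
g_own=np.array([0,-.010,.036])
def tgt(o,psi,up,a,flip):
    Rc=cupR(psi,up); R=toolR(Rc,a,flip); return R,np.array(o)+Rc@g_own+R@[0,0,.019]
if __name__=='__main__':
  for a in (45,50):
    R,t=tgt([.4838,.2478,.028],-82,0,a,0); c=ik(R,t,q0,P,s4,s6); print('LIE',a,round(c[0],2),c[1].round(0))
    for pos in ((.484,.235),(.53,.17)):
      for psi in (-130,-110,-95,-82,-60,-40,-20):
        out=[]
        for up in (70,80,90):
          d=np.radians(90-up); z=.028*np.sin(d)+.003
          R,t=tgt([*pos,z],psi,up,a,0); c2=ik(R,t,c[1],P,s4,s6); out+=[round(c2[0],1),c2[1].round(0).astype(int).tolist()]
        print(pos,psi,out)
E
python3 scan2.py
```

```text
LIE 45 0.0 [ 33.  51.  16. -17. -97.  70.]
(0.484, 0.235) -130 [np.float64(0.0), [67, 24, -40, 39, -40, -50], np.float64(0.0), [75, 29, -42, 47, -46, -66], np.float64(0.0), [82, 36, -43, 50, -51, -78]]
(0.484, 0.235) -110 [np.float64(0.0), [68, 22, -48, 56, -31, -50], np.float64(0.0), [79, 28, -55, 73, -36, -79], np.float64(18.7), [87, 37, -58, 76, -43, -96]]
(0.484, 0.235) -95 [np.float64(0.0), [67, 21, -54, 76, -25, -54], np.float64(106.9), [76, 26, -58, 86, -32, -75], np.float64(650.8), [84, 33, -58, 81, -40, -83]]
(0.484, 0.235) -82 [np.float64(0.7), [64, 21, -57, 96, -21, -59], np.float64(400.2), [69, 23, -58, 95, -27, -66], np.float64(1626.5), [77, 27, -58, 88, -34, -69]]
(0.484, 0.235) -60 [np.float64(112.4), [54, 19, -53, 96, -10, -29], np.float64(909.5), [44, 23, -58, -174, -19, -107], np.float64(2506.7), [43, 23, -58, -174, -21, -106]]
(0.484, 0.235) -40 [np.float64(0.0), [45, 21, -56, -170, -12, -95], np.float64(246.2), [39, 25, -58, -157, -24, -101], np.float64(1129.4), [29, 30, -58, -143, -36, -103]]
(0.484, 0.235) -20 [np.float64(0.0), [36, 22, -49, -99, -14, -139], np.
[... 2831 characters left out ...]
 -69], np.float64(510.4), [67, 28, -58, 93, -34, -75]]
(0.53, 0.17) -82 [np.float64(0.0), [48, 20, -50, 69, -14, -17], np.float64(213.5), [55, 21, -55, 96, -21, -51], np.float64(1155.5), [63, 24, -58, 96, -29, -61]]
(0.53, 0.17) -60 [np.float64(0.0), [41, 20, -49, 74, -4, 6], np.float64(166.6), [36, 24, -58, -174, -21, -101], np.float64(912.8), [35, 25, -58, -174, -23, -99]]
(0.53, 0.17) -40 [np.float64(0.0), [34, 21, -46, -54, -7, 159], np.float64(0.0), [30, 25, -56, -153, -22, -98], np.float64(161.1), [22, 31, -58, -146, -37, -96]]
(0.53, 0.17) -20 [np.float64(1.8), [28, 22, -40, -45, -18, 174], np.float64(0.0), [21, 26, -46, -97, -22, -128], np.float64(0.0), [14, 33, -51, -117, -37, -99]]
```

```bash
cat > rows.py <<'E'
from h import *; from scan2 import *
from scipy.linalg import logm, expm
from plant import r
def T(R,t): M=np.eye(4); M[:3,:3]=R; M[:3,3]=t; return M
def cur(): s=r.get_state(); return T(E('xyz',s['eef_rot']),s['tcp_pos']),s
def plan(A,B,n=None,name=''):
    L=np.real(logm(np.linalg.inv(A)@B)); w=np.array([L[2,1],L[0,2],L[1,0]]); 
    if n is None: n=int(np.ceil(max(np.linalg.norm(L[:3,3])/.038,np.linalg.norm(w)/.118,1)))
    X=np.real(expm(L/n)); print(name,n,'rows:',X[:3,3].round(4),Ro.from_matrix(X[:3,:3]).as_rotvec().round(4))
    M=A.copy(); zs=[]
    for i in range(n): M=M@X; zs.append(M[:3,3].round(3).tolist())
    print('  path',zs[::max(1,n//4)],zs[-1])
    return B
def chk(B,q): c=ik(B[:3,:3],B[:3,3],q,P,s4,s6); print('  ik',round(c[0],2),c[1].round(0)); return c[1]
E
python3 -m inch '0 0 0 0 0 -.116 1;0 0 0 0 0 -.116 1;0 0 0 0 0 -.116 1;0 0 0 0 0 -.116 1;0 0 0 0 0 -.116 1;0 0 0 0 0 -.116 1;0 0 0 0 0 -.116 1;0 0 0 0 0 -.116 1;0 0 0 0 0 -.116 1;0 0 0 0 0 -.116 1;0 0 0 0 0 -.116 1;0 0 0 0 0 -.116 1;0 0 0 0 0 -.116 1;0 0 0 0 0 -.116 1;0 0 0 0 0 -.116 1'; python3 st.py; python3 kin.py
cat > p1.py <<'E'
from rows import *
A,s=cur()
R,t=tgt([.4838,.2478,.028],-82,0,45,0); G=T(R,t); Pg=G@T(np.eye(3),[0,0,-.10])
print(G[:3,3],Pg[:3,3])
q=chk(Pg,s['joints']); q=chk(G,q)
plan(A,Pg,name='pre'); plan(Pg,G,name='in')
for pos in ((.55,.2),):
  for psi in(-130,-115):
    for up in (75,85,90):
      R,t=tgt([*pos,.005+.028*np.cos(np.radians(up))],psi,up,45,0); chk(T(R,t),q)
E
python3 p1.py
```

```text
time_s: 4.88
tcp_pos: [0.5511, 0.2119, 0.3685]
eef_rot: [140.6, -6.4, -83.5]
contact_force: [-0.3, -0.0, -0.5]
gripper_width: 0.0876
time_s 4.8833
joints [  31.5653   36.873    42.8643  -15.276  -133.5224  -34.1753]
tcp_pos [0.5511 0.2119 0.3685]
eef_rot [140.5688  -6.4205 -83.5185]
contact_force [-0.31567699 -0.00495597 -0.48153253]
gripper_width 0.08758754168455729
30.650612527738804 -1 -1 [-9.580000e-02  2.411000e-01  2.300000e-02  6.380000e-01  3.885000e-01
  4.319000e-01 -0.000000e+00  2.700005e+02 -5.870000e-02  5.790000e-02
 -9.580000e-02]
[[ 1.61  0.16 -3.39  0.   -0.   -0.  ]
 [-0.83 -0.54  1.98  0.   -0.   -0.  ]
 [-1.16  1.59  5.41 -0.   -0.   -0.  ]
 [ 0.65 -1.07 -1.17 -0.   -0.   -0.  ]
 [ 0.63 -1.04 -1.02  0.   -0.   -0.  ]
 [-0.18  0.59 -1.82 -0.02 -0.03  0.01]]
[0.50614537 0.25094044 0.02456497] [0.5761679  0.26078146 0.09527565]
  ik 0.0 [  31.   52.   33.  -17. -112.   67.]
  ik 0.0 [ 33.  51.  16. -17. -97.  70.]
pre 15 rows: [ 0.0069 -0.0143  0.0124] [-0.0016 -0.0085 -0.1109]
  path [[0.555, 0.203, 0.351], [0.569, 0.188, 0.294], [0.58, 0.19, 0.235], [0.586, 0.206, 0.178], [0.584, 0.236, 0.126]] [0.576, 0.261, 0.095]
in 3 rows: [-0.      0.      0.0333] [-0.  0. -0.]
  path [[0.553, 0.258, 0.072], [0.529, 0.254, 0.048], [0.506, 0.251, 0.025]] [0.506, 0.251, 0.025]
  ik 0.0 [ 62.  27. -38.  46. -42. -52.]
  ik 0.0 [ 70.  32. -41.  54. -48. -68.]
  ik 0.0 [ 73.  36. -42.  57. -51. -75.]
  ik 0.0 [ 63.  25. -45.  62. -35. -54.]
  ik 0.0 [ 72.  32. -52.  76. -41. -80.]
  ik 0.0 [ 76.  36. -55.  79. -45. -91.]
```

```bash
python3 -m inch '.0069 -.0143 .0124 -.0016 -.0085 -.111 1;.0069 -.0143 .0124 -.0016 -.0085 -.111 1;.0069 -.0143 .0124 -.0016 -.0085 -.111 1;.0069 -.0143 .0124 -.0016 -.0085 -.111 1;.0069 -.0143 .0124 -.0016 -.0085 -.111 1;.0069 -.0143 .0124 -.0016 -.0085 -.111 1;.0069 -.0143 .0124 -.0016 -.0085 -.111 1;.0069 -.0143 .0124 -.0016 -.0085 -.111 1;.0069 -.0143 .0124 -.0016 -.0085 -.111 1;.0069 -.0143 .0124 -.0016 -.0085 -.111 1;.0069 -.0143 .0124 -.0016 -.0085 -.111 1;.0069 -.0143 .0124 -.0016 -.0085 -.111 1;.0069 -.0143 .0124 -.0016 -.0085 -.111 1;.0069 -.0143 .0124 -.0016 -.0085 -.111 1;.0069 -.0143 .0124 -.0016 -.0085 -.111 1;0 0 0 0 0 0 1'; python3 st.py; python3 p1.py|head -12
python3 - <<'E'
from plant import r
import cv2
cv2.imwrite("pics/w2.png",r.capture("wrist")[:,:,::-1])
E
```

```text
time_s: 6.22
tcp_pos: [0.5744, 0.2615, 0.0902]
eef_rot: [-180.0, 45.3, 8.2]
contact_force: [-0.7, 0.3, -1.9]
gripper_width: 0.0878
time_s 6.2167
joints [  30.9719   51.32     32.9636  -17.5561 -113.6074   66.2978]
tcp_pos [0.5744 0.2615 0.0902]
eef_rot [-179.9619   45.327     8.1536]
contact_force [-0.65456898  0.28598817 -1.87774556]
gripper_width 0.08780057951244316
[0.50614537 0.25094044 0.02456497] [0.5761679  0.26078146 0.09527565]
  ik 0.0 [  31.   52.   33.  -17. -112.   67.]
  ik 0.0 [ 33.  51.  16. -17. -97.  70.]
pre 1 rows: [-0.0024  0.001  -0.0047] [0.0012 0.0057 0.0019]
  path [[0.576, 0.261, 0.095]] [0.576, 0.261, 0.095]
in 3 rows: [-0.      0.      0.0333] [-0.  0. -0.]
  path [[0.553, 0.258, 0.072], [0.529, 0.254, 0.048], [0.506, 0.251, 0.025]] [0.506, 0.251, 0.025]
  ik 0.0 [ 62.  27. -38.  46. -42. -52.]
  ik 0.0 [ 70.  32. -41.  54. -48. -68.]
  ik 0.0 [ 73.  36. -42.  57. -51. -75.]
  ik 0.0 [ 63.  25. -45.  62. -35. -54.]
  ik 0.0 [ 72.  32. -52.  76. -41. -80.]
```

View pics/w2.png

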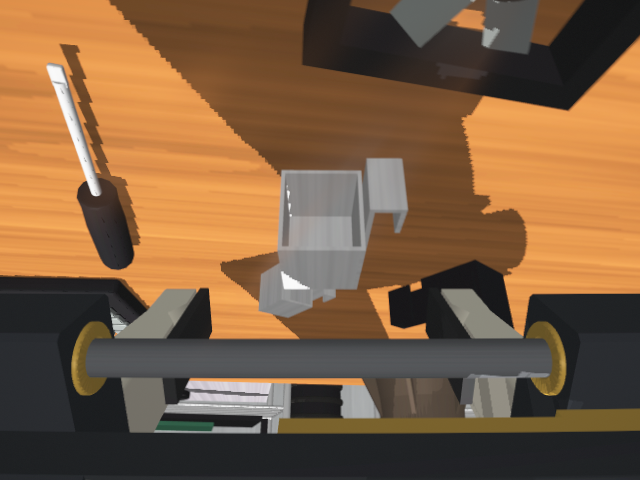

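The wrist view shows the cup's mouth at (322,210), centred between the fingers. I'll check my fit against this view before going in.

Run:
```python
from rows import *
A,s=cur(); W=r.camera_params('wrist')
Rc=cupR(-82,0); o=np.array([.4838,.2478,.028])
pts=np.array([[-25,-28,60],[25,-28,60],[25,28,60],[-25,28,60],[45,-17,86],[28,-17,86]])/1e3
print(proj(pts@Rc.T+o,W).round(0).tolist())
R,t=tgt(o,-82,0,45,0); G=T(R,t)
plan(A,G,name='in',n=4)
```

```text
[[274.0, 246.0], [361.0, 246.0], [357.0, 167.0], [278.0, 168.0], [402.0, 205.0], [370.0, 205.0]]
in 4 rows: [-0.0004 -0.0001  0.0243] [ 0.0004  0.0009 -0.0012]
  path [[0.558, 0.258, 0.075], [0.541, 0.256, 0.058], [0.523, 0.253, 0.041], [0.506, 0.251, 0.025]] [0.506, 0.251, 0.025]
```

```bash
python3 -m inch '-.0004 0 .0243 0 0 -.001 1;-.0004 0 .0243 0 0 -.001 1;-.0004 0 .0243 0 0 -.001 1;-.0004 0 .0243 0 0 -.001 1;0 0 0 0 0 0 1;0 0 0 0 0 0 1' 30; python3 st.py; python3 p1.py | head -4;  python3 - <<'E'
from plant import r
import cv2
cv2.imwrite("pics/w3.png",r.capture("wrist")[:,:,::-1])
E
```

```text
time_s: 6.77
tcp_pos: [0.5076, 0.2493, 0.0275]
eef_rot: [179.8, 45.0, 7.8]
contact_force: [1.3, 0.1, 0.5]
gripper_width: 0.0873
time_s 6.7667
joints [  32.6654   48.4945   18.0525  -17.4715 -101.2622   68.3133]
tcp_pos [0.5076 0.2493 0.0275]
eef_rot [179.8014  44.9612   7.7582]
contact_force [1.31230318 0.07000034 0.48576745]
gripper_width 0.0872590089891534
[0.50614537 0.25094044 0.02456497] [0.5761679  0.26078146 0.09527565]
  ik 0.0 [  31.   52.   33.  -17. -112.   67.]
  ik 0.0 [ 33.  51.  16. -17. -97.  70.]
pre 3 rows: [ 0.0004 -0.0006 -0.0324] [ 0.0002 -0.0002 -0.001 ]
```

View pics/w3.png

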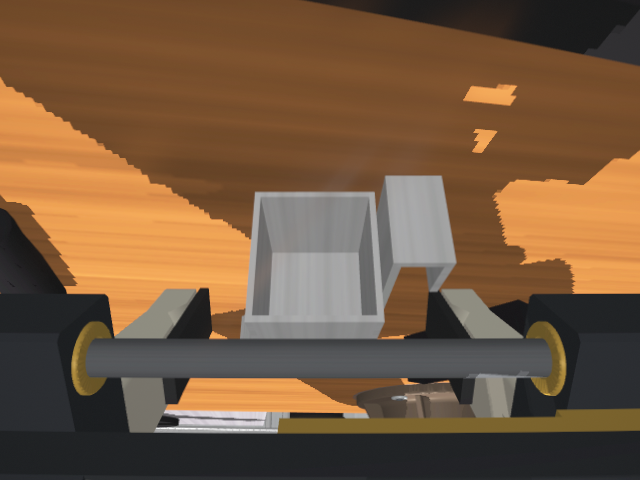

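```bash
python3 -m inch '0 0 0 0 0 0 0;0 0 0 0 0 0 0;0 0 0 0 0 0 0;0 0 0 0 0 0 0;0 0 0 0 0 0 0;0 0 0 0 0 0 0;0 0 0 0 0 0 0;0 0 0 0 0 0 0' 35; python3 -m inch '0 0 0 0 0 0 0;0 0 0 0 0 0 0'
cat > snap.py <<'E'
import sys,cv2
from plant import r
n=sys.argv[1]
import numpy as np
w=r.capture("wrist"); s=r.capture("side"); t=r.capture("top")
cv2.imwrite(f"pics/{n}.png",np.hstack([cv2.resize(w,(400,300)),cv2.resize(s[200:500,180:500],(400,300)[:2])])[:,:,::-1])
cv2.imwrite(f"pics/{n}_s.png",s[:,:,::-1]); cv2.imwrite(f"pics/{n}_t.png",t[:,:,::-1])
E
python3 snap.py g1
```

```text
time_s: 7.48
tcp_pos: [0.5078, 0.2501, 0.0269]
eef_rot: [180.0, 44.9, 8.0]
contact_force: [1.2, 0.5, 0.9]
gripper_width: 0.0521
time_s: 7.65
tcp_pos: [0.5078, 0.2501, 0.0269]
eef_rot: [180.0, 44.9, 8.0]
contact_force: [0.3, 1.1, 1.3]
gripper_width: 0.0521
```

View pics/g1.png

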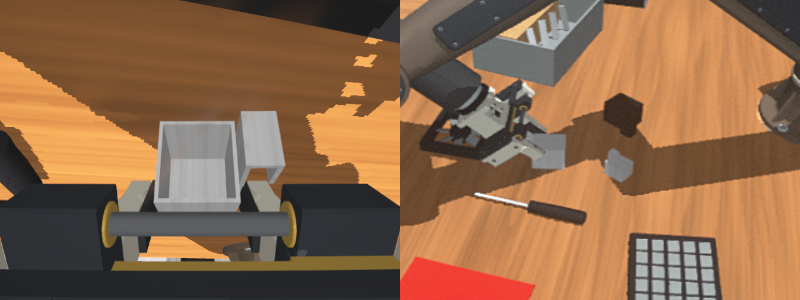

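```bash
cat > p2.py <<'E'
from rows import *
A,s=cur()
C0=T(cupR(-82,0),[.4838,.2478,.028])
X=np.linalg.inv(C0)@A
np.save('X.npy',X); print(np.round(X,3))
def cp(o,psi,up): return T(cupR(psi,up),o)@X
L1=C0.copy(); L1[2,3]+=.11; L1=L1@X
q=chk(A,s['joints']); q=chk(L1,q); plan(A,L1,name='lift')
prev=L1
import itertools
for nm,o,psi,up in (('B',[.51,.23,.15],-106,42),('C',[.55,.20,.13],-130,85),('D',[.55,.20,.0055],-130,85)):
    B=cp(o,psi,up); 
    q=chk(B,q); plan(prev,B,name=nm); prev=B
E
python3 p2.py
```

```text
[[ 0.     1.    -0.     0.001]
 [ 0.706 -0.     0.708  0.001]
 [ 0.708 -0.    -0.706  0.024]
 [ 0.     0.     0.     1.   ]]
  ik 0.0 [ 33.  51.  16. -17. -97.  70.]
  ik 0.0 [  33.   44.   20.  -18. -107.   67.]
lift 3 rows: [-0.0259  0.     -0.026 ] [ 0. -0.  0.]
  path [[0.508, 0.25, 0.064], [0.508, 0.25, 0.1], [0.508, 0.25, 0.137]] [0.508, 0.25, 0.137]
  ik 0.0 [ 41.  16. -14.  -3. -62.  35.]
B 8 rows: [ 0.0008  0.0034 -0.0044] [0.0218 0.0903 0.0489]
  path [[0.512, 0.247, 0.139], [0.519, 0.241, 0.146], [0.524, 0.234, 0.153], [0.527, 0.227, 0.161]] [0.528, 0.224, 0.165]
  ik 0.0 [ 70.  18. -34.  43. -62. -50.]
C 8 rows: [0.0037 0.0016 0.0026] [-0.017   0.0924  0.0508]
  path [[0.531, 0.221, 0.162], [0.537, 0.215, 0.158], [0.543, 0.209, 0.155], [0.549, 0.201, 0.154]] [0.552, 0.197, 0.154]
  ik 0.0 [ 70.  32. -41.  54. -48. -69.]
D 4 rows: [-0.02    0.      0.0238] [ 0. -0.  0.]
  path [[0.552, 0.197, 0.123], [0.552, 0.197, 0.092], [0.552, 0.197, 0.061], [0.552, 0.197, 0.029]] [0.552, 0.197, 0.029]
```

```bash
python3 -m inch '-.013 0 -.013 0 0 0 0;-.013 0 -.013 0 0 0 0;-.013 0 -.013 0 0 0 0;-.013 0 -.013 0 0 0 0;-.013 0 -.013 0 0 0 0;-.013 0 -.013 0 0 0 0;.0006 .0027 -.0035 .0174 .0722 .0391 0;.0006 .0027 -.0035 .0174 .0722 .0391 0;.0006 .0027 -.0035 .0174 .0722 .0391 0;.0006 .0027 -.0035 .0174 .0722 .0391 0;.0006 .0027 -.0035 .0174 .0722 .0391 0;.0006 .0027 -.0035 .0174 .0722 .0391 0;.0006 .0027 -.0035 .0174 .0722 .0391 0;.0006 .0027 -.0035 .0174 .0722 .0391 0;.0006 .0027 -.0035 .0174 .0722 .0391 0;.0006 .0027 -.0035 .0174 .0722 .0391 0'; python3 st.py; python3 snap.py g2
cat > p3.py <<'E'
from rows import *
import sys
A,s=cur(); X=np.load('X.npy')
def cp(o,psi,up): return T(cupR(psi,up),o)@X
B=cp(list(map(float,sys.argv[1:4])),float(sys.argv[4]),float(sys.argv[5])); chk(B,s['joints']); plan(A,B,n=int(sys.argv[6]))
E
python3 p3.py .55 .20 .13 -130 85 14
```

```text
time_s: 9.13
tcp_pos: [0.5264, 0.2234, 0.1661]
eef_rot: [-179.9, 2.8, -16.1]
contact_force: [-0.5, -0.2, -2.8]
gripper_width: 0.0523
time_s 9.1333
joints [ 40.7899  13.7743 -12.6214  -2.6429 -65.067   34.2213]
tcp_pos [0.5264 0.2234 0.1661]
eef_rot [-179.8973    2.7934  -16.1313]
contact_force [-0.4772526  -0.22760373 -2.78176173]
gripper_width 0.05226754094387821
  ik 0.0 [ 70.  18. -34.  43. -62. -50.]
 14 rows: [0.0023 0.0007 0.0017] [-0.0098  0.0528  0.0291]
  path [[0.527, 0.222, 0.165], [0.532, 0.217, 0.16], [0.538, 0.212, 0.157], [0.544, 0.206, 0.155], [0.55, 0.199, 0.154]] [0.552, 0.197, 0.154]
```

View pics/g2.png

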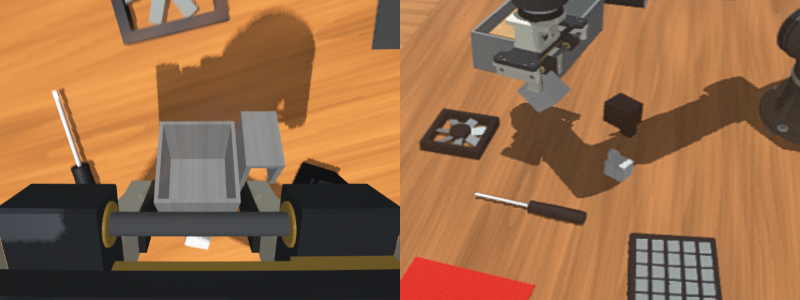

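The cup is held firmly and is half rotated, unchanged in the wrist view. I'll continue to the near-upright pose.

```bash
python3 -m inch '.0023 .0007 .0017 -.0098 .0528 .0291 0;.0023 .0007 .0017 -.0098 .0528 .0291 0;.0023 .0007 .0017 -.0098 .0528 .0291 0;.0023 .0007 .0017 -.0098 .0528 .0291 0;.0023 .0007 .0017 -.0098 .0528 .0291 0;.0023 .0007 .0017 -.0098 .0528 .0291 0;.0023 .0007 .0017 -.0098 .0528 .0291 0;.0023 .0007 .0017 -.0098 .0528 .0291 0;.0023 .0007 .0017 -.0098 .0528 .0291 0;.0023 .0007 .0017 -.0098 .0528 .0291 0;.0023 .0007 .0017 -.0098 .0528 .0291 0;.0023 .0007 .0017 -.0098 .0528 .0291 0;.0023 .0007 .0017 -.0098 .0528 .0291 0;.0023 .0007 .0017 -.0098 .0528 .0291 0;0 0 0 0 0 0 0;0 0 0 0 0 0 0'; python3 st.py; python3 snap.py g3;python3 p3.py .55 .20 .03 -130 85 6
python3 -c "
import cv2
a=cv2.imread('pics/g3_s.png')[230:380,220:420]; cv2.imwrite('pics/g3c.png',cv2.resize(a,None,fx=3.5,fy=3.5,interpolation=cv2.INTER_CUBIC))"
```

```text
time_s: 10.62
tcp_pos: [0.5544, 0.1976, 0.152]
eef_rot: [179.7, -40.0, -39.8]
contact_force: [0.4, 0.6, -2.4]
gripper_width: 0.0519
time_s 10.6167
joints [ 58.5857  12.7135 -47.3071  53.5496 -52.1166 -50.9188]
tcp_pos [0.5544 0.1976 0.152 ]
eef_rot [179.6959 -39.9839 -39.8349]
contact_force [ 0.40442898  0.57052135 -2.41707097]
gripper_width 0.051906050648507125
  ik 0.0 [ 70.  29. -40.  52. -50. -65.]
 6 rows: [-0.0109  0.0004  0.0125] [ 0.0002  0.0003 -0.0001]
  path [[0.554, 0.198, 0.137], [0.554, 0.198, 0.12], [0.553, 0.197, 0.104], [0.553, 0.197, 0.087], [0.552, 0.197, 0.07], [0.552, 0.197, 0.054]] [0.552, 0.197, 0.054]
```

View pics/g3c.png

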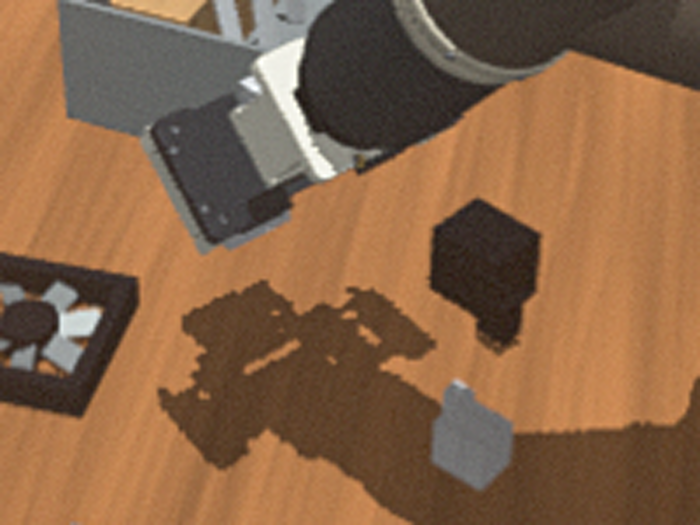

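```bash
python3 kin.py; python3 p3.py .55 .20 .03 -130 85 6;python3 p3.py .55 .20 .0055 -130 85 8;python3 p3.py .55 .20 .0085 -130 78 8
```

```text
5258.872835031138 -1 -1 [ 1.389400e+00  1.750000e-01  1.800000e-02  5.309000e-01  3.507000e-01
  3.338000e-01  7.700000e-03  2.700003e+02  2.510000e-02  1.067000e-01
 -1.564900e+00]
[[ 7.690e+00  8.910e+00  4.310e+00  0.000e+00 -0.000e+00 -0.000e+00]
 [ 1.300e-01  1.263e+01  1.233e+01  0.000e+00 -0.000e+00 -0.000e+00]
 [ 8.410e+00  1.690e+00 -4.700e+00 -0.000e+00 -0.000e+00 -0.000e+00]
 [-1.261e+01 -1.964e+01 -2.604e+01 -0.000e+00 -0.000e+00 -0.000e+00]
 [-6.150e+00 -1.177e+01 -3.231e+01  0.000e+00 -0.000e+00 -0.000e+00]
 [ 4.000e-02 -5.570e+00  1.200e+01  0.000e+00 -0.000e+00 -0.000e+00]
 [ 2.716e+01  1.020e+01  2.722e+01  0.000e+00 -0.000e+00 -0.000e+00]
 [ 9.100e+00  3.081e+01  3.238e+01  0.000e+00 -0.000e+00 -0.000e+00]
 [-8.830e+00 -4.989e+01 -2.961e+01  0.000e+00 -0.000e+00 -0.000e+00]
 [ 1.338e+01  5.460e+00  4.420e+00 -2.000e-02 -3.000e-02  1.000e-02]]
  ik 0.0 [ 61.  22. -46.  58. -48. -61.]
 6 rows: [-0.0109  0.0004  0.0125] [ 0.0002  0.0003 -0.0001]
  path [[0.554, 0.198, 0.137], [0.554, 0.198, 0.12], [0.553, 0.197, 0.104], [0.553, 0.197, 0.087], [0.552, 0.197, 0.07], [0.552, 0.197, 0.054]] [0.552, 0.197, 0.054]
  ik 0.0 [ 61.  25. -47.  61. -46. -65.]
 8 rows: [-0.0101  0.0003  0.0117] [ 0.0002  0.0002 -0.0001]
  path [[0.554, 0.198, 0.138], [0.554, 0.198, 0.107], [0.553, 0.197, 0.076], [0.552, 0.197, 0.045]] [0.552, 0.197, 0.029]
  ik 0.0 [ 57.  23. -44.  54. -42. -54.]
 8 rows: [-0.009   0.0003  0.0122] [ 0.0002 -0.015  -0.0001]
  path [[0.555, 0.197, 0.138], [0.556, 0.196, 0.108], [0.556, 0.195, 0.077], [0.555, 0.195, 0.047]] [0.554, 0.195, 0.032]
```

```bash
sed -i "s/t=t+R@\[L3,v,e\]/t=t+R@[L3,0,e]/; s/@E('y',-q\[4\]); R=R@E('x',s6\*q\[5\]); t=t+R@\[Lt,0,w\]/; t=t+R@[0,v,0]; R=R@E('y',-q[4])@E('x',s6*q[5]); t=t+R@[Lt,0,w]/" kin.py; sed -n 8,16p kin.py; python3 kin.py; python3 p3.py .55 .20 .03 -130 85 6;python3 p3.py .55 .20 .0055 -130 85 8
```

```text
R=E('z',q[0]); t=R@[a1,d,h]
    R=R@E('y',q[1]); t=t+R@[u,0,L2]
    R=R@E('y',-q[2]); t=t+R@[L3,0,e]
    R=R@E('x',s4*q[3]); t=t+R@[0,v,0]; R=R@E('y',-q[4])@E('x',s6*q[5]); t=t+R@[Lt,0,w]
    # tool z = link x ; tool x,y by c
    M=np.array([[0,0,1.],[0,1,0],[-1,0,0]])@E('z',c)
    return R@M,t
def load():
    L=[json.loads(l) for l in open('log.txt')]
0.0024347588738897843 -1 -1 [ 0.000000e+00  1.988000e-01  0.000000e+00  6.016000e-01  4.636000e-01
  4.035000e-01  0.000000e+00  2.700003e+02 -0.000000e+00 -0.000000e+00
 -1.918000e-01]
[[ 0.   -0.01 -0.01  0.   -0.   -0.  ]
 [ 0.01 -0.   -0.01  0.   -0.   -0.  ]
 [ 0.   -0.   -0.   -0.   -0.   -0.  ]
 [ 0.   -0.    0.   -0.   -0.   -0.  ]
 [ 0.   -0.    0.    0.   -0.   -0.  ]
 [ 0.    0.   -0.    0.   -0.   -0.  ]
 [-0.   -0.   -0.01  0.   -0.   -0.  ]
 [ 0.   -0.   -0.01  0.   -0.   -0.  ]
 [ 0.01 -0.   -0.    0.   -0.   -0.  ]
 [ 0.02  0.03  0.03 -0.02 -0.03  0.01]]
  ik 0.0 [ 53.  20. -55.  70. -43. -68.]
 6 rows: [-0.0109  0.0004  0.0125] [ 0.0002  0.0003 -0.0001]
  path [[0.554, 0.198, 0.137], [0.554, 0.198, 0.12], [0.553, 0.197, 0.104], [0.553, 0.197, 0.087], [0.552, 0.197, 0.07], [0.552, 0.197, 0.054]] [0.552, 0.197, 0.054]
  ik 0.0 [ 51.  22. -56.  75. -42. -72.]
 8 rows: [-0.0101  0.0003  0.0117] [ 0.0002  0.0002 -0.0001]
  path [[0.554, 0.198, 0.138], [0.554, 0.198, 0.107], [0.553, 0.197, 0.076], [0.552, 0.197, 0.045]] [0.552, 0.197, 0.029]
```

```bash
cat > p4.py <<'E'
from rows import *
A,s=cur(); X=np.load('X.npy')
for pos in ((.55,.2),(.58,.19),(.56,.22),(.57,.17)):
  for psi in (-150,-130):
    for up in (75,80,85):
      B=T(cupR(psi,up),[*pos,.028*np.cos(np.radians(up))+.003])@X; c=ik(B[:3,:3],B[:3,3],s['joints'],P,s4,s6); print(pos,psi,up,round(c[0],2),c[1].round(0).astype(int))
E
python3 p4.py
```

```text
(0.55, 0.2) -150 75 0.0 [ 54  25 -39  39 -47 -56]
(0.55, 0.2) -150 80 0.0 [ 56  27 -40  43 -49 -62]
(0.55, 0.2) -150 85 0.0 [ 58  29 -41  46 -52 -67]
(0.55, 0.2) -130 75 0.0 [ 49  19 -52  61 -35 -56]
(0.55, 0.2) -130 80 0.0 [ 50  21 -54  70 -38 -65]
(0.55, 0.2) -130 85 0.0 [ 51  22 -56  75 -42 -72]
(0.58, 0.19) -150 75 0.0 [ 51  26 -37  41 -46 -54]
(0.58, 0.19) -150 80 0.0 [ 53  28 -39  45 -49 -60]
(0.58, 0.19) -150 85 0.0 [ 54  30 -40  48 -52 -66]
(0.58, 0.19) -130 75 0.0 [ 45  20 -50  63 -34 -54]
(0.58, 0.19) -130 80 0.0 [ 46  22 -53  72 -37 -63]
(0.58, 0.19) -130 85 0.0 [ 47  23 -54  79 -41 -71]
(0.56, 0.22) -150 75 0.0 [ 55  26 -36  38 -48 -55]
(0.56, 0.22) -150 80 0.0 [ 57  28 -37  42 -50 -61]
(0.56, 0.22) -150 85 0.0 [ 58  30 -38  45 -53 -66]
(0.56, 0.22) -130 75 0.0 [ 51  21 -49  59 -36 -54]
(0.56, 0.22) -130 80 0.0 [ 52  22 -52  67 -39 -63]
(0.56, 0.22) -130 85 0.0 [ 53  24 -53  73 -42 -71]
(0.57, 0.17) -150 75 0.0 [ 50  24 -40  42 -45 -55]
(0.57, 0.17) -150 80 0.0 [ 52  26 -42  47 -47 -62]
(0.57, 0.17) -150 85 0.0 [ 54  28 -43  50 -50 -67]
(0.57, 0.17) -130 75 0.0 [ 44  19 -53  66 -33 -55]
(0.57, 0.17) -130 80 0.0 [ 44  20 -55  76 -36 -65]
(0.57, 0.17) -130 85 0.0 [ 45  22 -57  82 -40 -73]
```

```bash
python3 p3.py .55 .20 .03 -150 85 9
```

```text
ik 0.0 [ 58.  27. -40.  44. -55. -65.]
 9 rows: [-0.0072  0.0004  0.0083] [-0.0248  0.0002  0.0296]
  path [[0.554, 0.198, 0.142], [0.553, 0.197, 0.12], [0.552, 0.197, 0.098], [0.552, 0.197, 0.076], [0.551, 0.197, 0.054]] [0.551, 0.197, 0.054]
```

```bash
python3 -m inch '-.0072 .0004 .0083 -.0248 0 .0296 0;-.0072 .0004 .0083 -.0248 0 .0296 0;-.0072 .0004 .0083 -.0248 0 .0296 0;-.0072 .0004 .0083 -.0248 0 .0296 0;-.0072 .0004 .0083 -.0248 0 .0296 0;-.0072 .0004 .0083 -.0248 0 .0296 0;-.0072 .0004 .0083 -.0248 0 .0296 0;-.0072 .0004 .0083 -.0248 0 .0296 0;-.0072 .0004 .0083 -.0248 0 .0296 0;0 0 0 0 0 0 0;0 0 0 0 0 0 0'; python3 st.py; python3 p3.py .55 .20 .0055 -150 85 4; python3 snap.py g4
python3 -c "
import cv2
a=cv2.imread('pics/g4_s.png')[230:380,220:420]; cv2.imwrite('pics/g4c.png',cv2.resize(a,None,fx=3.5,fy=3.5,interpolation=cv2.INTER_CUBIC))"
```

```text
time_s: 11.68
tcp_pos: [0.551, 0.1967, 0.0542]
eef_rot: [180.0, -40.0, -59.9]
contact_force: [-0.2, 0.1, -2.3]
gripper_width: 0.0518
time_s 11.6833
joints [ 58.4017  26.9266 -39.5619  44.0002 -54.5212 -64.4275]
tcp_pos [0.551  0.1967 0.0542]
eef_rot [179.9659 -40.0126 -59.9251]
contact_force [-0.17400708  0.10260108 -2.34384968]
gripper_width 0.05181833933795804
  ik 0.0 [ 58.  29. -41.  46. -52. -67.]
 4 rows: [-0.004   0.0001  0.0047] [-0.      0.0002  0.0003]
  path [[0.551, 0.197, 0.048], [0.551, 0.197, 0.042], [0.551, 0.197, 0.036], [0.551, 0.197, 0.029]] [0.551, 0.197, 0.029]
```

View pics/g4c.png

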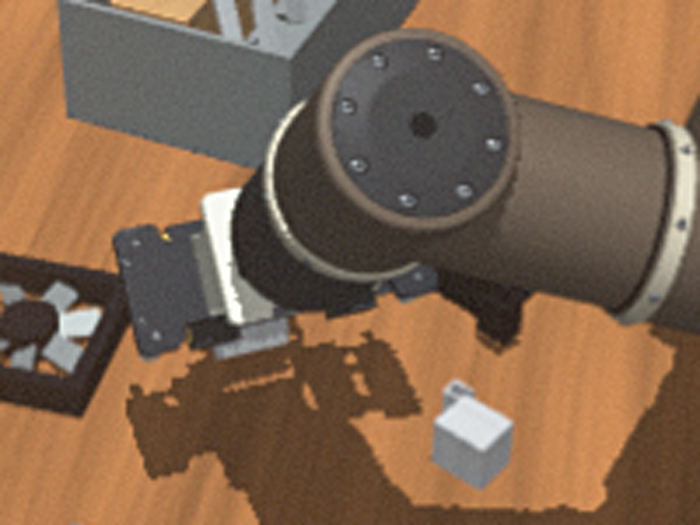

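View pics/g4.png

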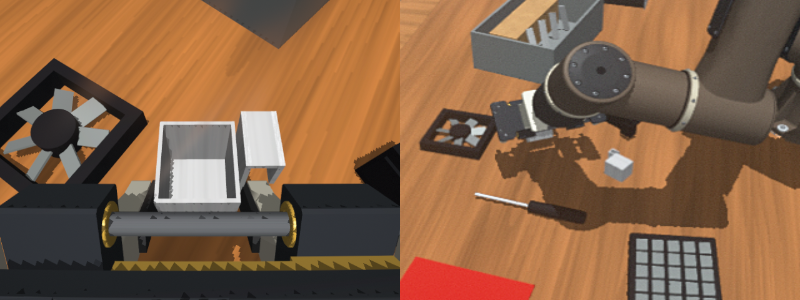

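```bash
python3 -m inch '-.004 0 .0047 0 0 0 0;-.004 0 .0047 0 0 0 0;-.004 0 .0047 0 0 0 0;-.004 0 .0047 0 0 0 0;0 0 0 0 0 0 0;0 0 0 0 0 0 0';python3 -m inch '-.0008 0 .0009 0 0 0 0;0 0 0 0 0 0 0;0 0 0 0 0 0 0';python3 -m inch '-.0008 0 .0009 0 0 0 0;0 0 0 0 0 0 0;0 0 0 0 0 0 0'
```

```text
time_s: 12.33
tcp_pos: [0.5504, 0.1962, 0.0291]
eef_rot: [179.9, -40.1, -59.9]
contact_force: [0.2, 0.4, -2.3]
gripper_width: 0.0522
time_s: 12.58
tcp_pos: [0.5506, 0.1968, 0.0285]
eef_rot: [-180.0, -40.0, -60.0]
contact_force: [-0.1, -0.2, -2.4]
gripper_width: 0.052
time_s: 12.83
tcp_pos: [0.5505, 0.1967, 0.0272]
eef_rot: [-180.0, -40.0, -60.0]
contact_force: [0.1, -0.6, -3.2]
gripper_width: 0.0522
```

```bash
python3 -m inch '-.0006 0 .0008 0 0 0 0;0 0 0 0 0 0 0;0 0 0 0 0 0 0';python3 -m inch '-.0006 0 .0008 0 0 0 0;0 0 0 0 0 0 0;0 0 0 0 0 0 0'; python3 st.py
```

```text
time_s: 13.08
tcp_pos: [0.5507, 0.1969, 0.0266]
eef_rot: [-180.0, -40.1, -60.0]
contact_force: [-1.2, 0.4, 1.1]
gripper_width: 0.052
time_s: 13.33
tcp_pos: [0.5509, 0.197, 0.0262]
eef_rot: [-179.9, -40.1, -60.0]
contact_force: [-5.2, 2.6, 6.8]
gripper_width: 0.0523
time_s 13.3333
joints [ 57.8917  29.1652 -41.0927  46.499  -51.7832 -67.7448]
tcp_pos [0.5509 0.197  0.0262]
eef_rot [-179.9121  -40.0962  -60.0135]
contact_force [-5.24497063  2.60817397  6.80900728]
gripper_width 0.05229080653107364
```

```bash
python3 -m inch '.0006 0 -.0008 0 0 0 0;0 0 0 0 0 0 .2;0 0 0 0 0 0 1;0 0 0 0 0 0 1;0 0 0 0 0 0 1;0 0 0 0 0 0 1;0 0 0 0 0 0 1;0 0 0 0 0 0 1;0 0 0 0 0 0 1;0 0 0 0 0 0 1'; python3 st.py; python3 snap.py g5
```

```text
time_s: 14.17
tcp_pos: [0.5505, 0.1965, 0.0262]
eef_rot: [180.0, -40.1, -60.0]
contact_force: [-0.5, 0.2, 0.3]
gripper_width: 0.0873
time_s 14.1667
joints [ 57.8903  29.1424 -41.0748  46.3697 -51.8051 -67.6248]
tcp_pos [0.5505 0.1965 0.0262]
eef_rot [179.999  -40.0589 -59.9929]
contact_force [-0.52085301  0.20356638  0.33654522]
gripper_width 0.08725561390336242
```

View pics/g5.png

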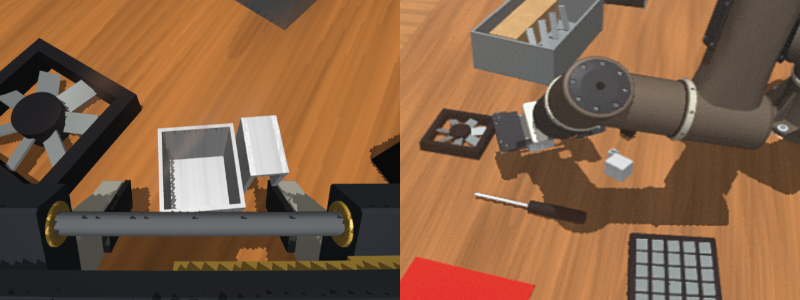

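```bash
python3 -m inch '0 0 -.015 0 0 0 1;0 0 -.025 0 0 0 1;0 0 -.025 0 0 0 1;0 0 -.025 0 0 0 1;0 0 -.025 0 0 0 1;0 0 -.025 0 0 0 1;.01 0 -.02 0 0 0 1;.01 0 -.02 0 0 0 1;0 0 0 0 0 0 1'; python3 st.py; python3 snap.py g6
python3 -c "
import cv2,numpy as np
a=cv2.imread('pics/g6_s.png')[260:360,230:330]; b=cv2.imread('pics/g6_t.png')[200:300,190:290];  cv2.imwrite('pics/g6c.png',np.hstack([cv2.resize(x,None,fx=4,fy=4,interpolation=cv2.INTER_CUBIC) for x in (a,b)]))"
```

```text
time_s: 15.07
tcp_pos: [0.5009, 0.2866, 0.1806]
eef_rot: [-179.6, -39.9, -60.1]
contact_force: [1.0, 0.4, 0.5]
gripper_width: 0.0879
time_s 15.0667
joints [ 69.0969  21.1925 -25.6463  31.5359 -73.3766 -56.5667]
tcp_pos [0.5009 0.2866 0.1806]
eef_rot [-179.5982  -39.883   -60.1258]
contact_force [0.98171    0.43375469 0.50670306]
gripper_width 0.08787684550816569
```

View pics/g6.png

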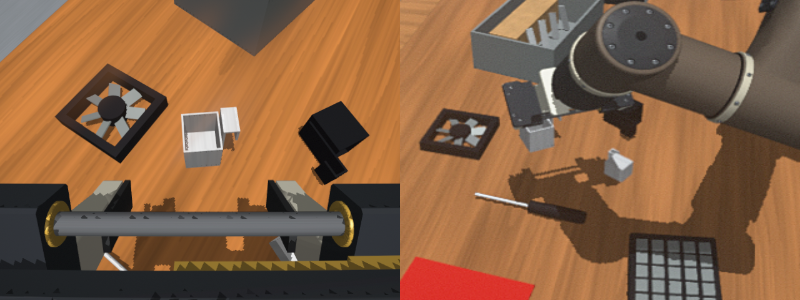

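View pics/g6c.png

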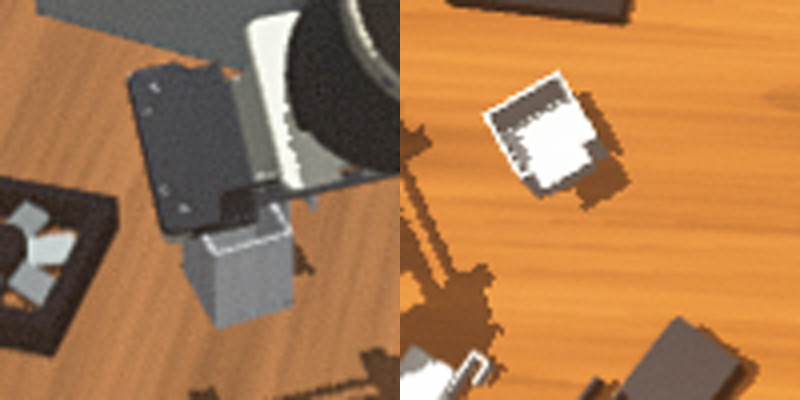

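The cup stands free and upright. Next I measure its standing pose from the wrist and top views.

Run:
```python
from plant import r
import cv2,pickle
W=r.camera_params('wrist'); w=r.capture('wrist'); pickle.dump(W,open('W7.pkl','wb'))
cv2.imwrite('pics/w7.png',w[:,:,::-1]); 
a=w[150:290,270:410,::-1]; cv2.imwrite('pics/w7c.png',cv2.resize(a,None,fx=4,fy=4,interpolation=cv2.INTER_CUBIC))
t=cv2.imread('pics/g6_t.png')[210:255,205:250]; cv2.imwrite('pics/t7c.png',cv2.resize(t,None,fx=12,fy=12,interpolation=cv2.INTER_CUBIC))
```

```text
(no output)
```

View pics/w7c.png

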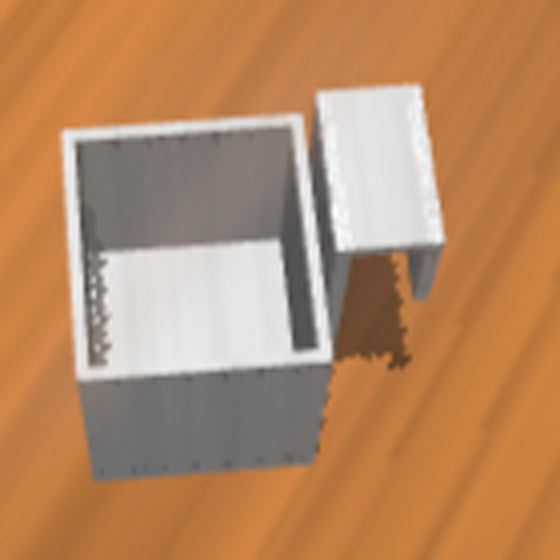

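View pics/t7c.png

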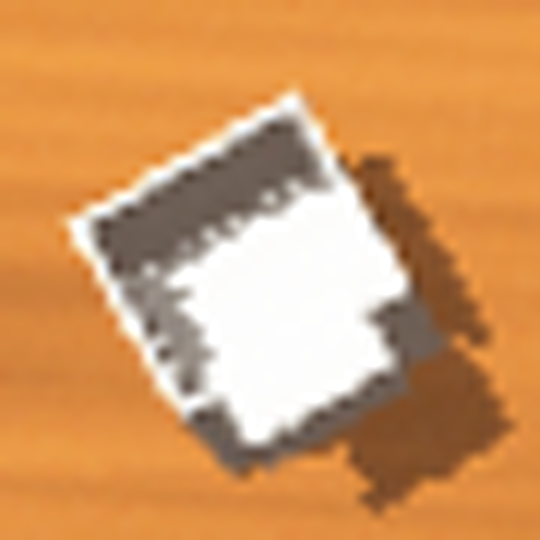

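```bash
cat > fit1.py <<'E'
from rows import *
import pickle
W=pickle.load(open('W7.pkl','rb')); Tp=r.camera_params('top')
cv=lambda L,k,ox,oy:[[(u+.5)/k-.5+ox,(v+.5)/k-.5+oy] for u,v in L]
wo=np.array([[-25,-28,60],[25,-28,60],[25,28,60],[-25,28,60],[25,17,86],[45,17,86],[45,-17,86],[25,-17,86],[-25,-28,0],[25,-28,0]])/1e3
wp=cv([(78,380),(332,360),(303,114),(62,130),(315,93),(421,85),(443,243),(335,250),(95,480),(313,463)],4,270,150)
to=np.array([[-25,28,60],[-25,-28,60]])/1e3; tp=cv([(295,88),(68,222)],12,205,210)
for nm,v,m in (('both6',[(W,wo,wp),(Tp,to,tp)],'6'),('wrist4',[(W,wo,wp)],'4'),('both4',[(W,wo,wp),(Tp,to,tp)],'4')):
    R,t,e=fit(v,cupR(-150,90),[.55,.2,0],m)
    print(nm,t.round(4),'psi',np.degrees(np.arctan2(R[1,0],R[0,0])).round(2),'tilt',np.degrees(np.arccos(R[2,2])).round(2)); print(e.round(1).tolist())
E
sed -i 's/^from rows import \*/from rows import */' fit1.py; python3 - <<'E'
E
python3 -c "
import re" ; python3 fit1.py
```

```text
Traceback (most recent call last):
  File "fit1.py", line 9, in <module>
    R,t,e=fit(v,cupR(-150,90),[.55,.2,0],m)
          ~~~^^^^^^^^^^^^^^^^^^^^^^^^^^^^^^
TypeError: fit() takes 0 positional arguments but 4 were given
```

```bash
sed -i '1a from h import fit' fit1.py; python3 fit1.py
```

```text
both6 [0.5509 0.1981 0.001 ] psi -145.46 tilt 0.36
[[-0.4, 0.0], [0.1, 0.2], [-0.1, -0.2], [0.0, 0.1], [0.2, -0.2], [-0.4, -0.1], [0.2, -0.0], [0.2, 0.2], [-0.2, 0.0], [0.2, 0.1], [0.4, 0.4], [0.3, 0.2]]
wrist4 [ 5.512e-01  1.978e-01 -3.000e-04] psi -145.42 tilt 0.0
[[-0.2, -0.2], [0.1, 0.0], [-0.2, 0.0], [0.2, 0.2], [0.3, -0.1], [-0.4, 0.1], [0.1, -0.2], [0.3, 0.0], [-0.3, 0.0], [-0.0, 0.1]]
both4 [0.551  0.1983 0.0006] psi -145.4 tilt 0.0
[[-0.4, -0.1], [0.1, 0.1], [-0.2, -0.1], [0.0, 0.1], [0.3, -0.2], [-0.4, -0.0], [0.3, -0.2], [0.3, 0.0], [-0.4, 0.2], [0.0, 0.3], [0.4, 0.4], [0.4, 0.2]]
```

```bash
cat > p5.py <<'E'
from rows import *
A,s=cur()
W=r.camera_params('wrist'); c=-W['R'].T@W['t']; print('cam in tool',(A[:3,:3].T@(c-A[:3,3])).round(3))
C1=T(cupR(-145.4,90),[.551,.198,0]); 
Rb=np.array([[1,0,0],[0,-1,0],[0,0,-1.]])
gx=-.004
XB=T(Rb,[gx,0,.028]); XA=T(Rb@E('z',180),[gx,0,.028])
binR=E('z',-12.32); rim=np.array([.5284,-.1506,.115])
def hang(yb,dx,dz): # throat at rim + offsets in bin frame
    t=rim+binR@[dx,yb,dz]-binR@[.035,0,.083]; return T(binR,t)
np.save('XB.npy',XB)
if __name__=='__main__':
  for nm,X in (('B',XB),('A',XA)):
    print(nm); q=s['joints']
    up=C1@X; up[2,3]+=.12; q=chk(up,q); q=chk(C1@X,q)
    for yb in (-.05,0,.05):
      for dz in (.06,.0):
        H=hang(yb,0,dz)@X; print(yb,dz,H[:3,3].round(3)); chk(H,q)
E
python3 p5.py
```

```text
cam in tool [ 0.079 -0.001 -0.184]
B
  ik 0.0 [ 39.  15. -15.   0. -60. -94.]
  ik 0.0 [ 39.  22. -22.   0. -46. -94.]
-0.05 0.06 [ 0.48  -0.191  0.12 ]
  ik 0.0 [  0.  10. -26.   0. -55.  78.]
-0.05 0.0 [ 0.48  -0.191  0.06 ]
  ik 0.0 [  0.  14. -30.  -0. -46.  78.]
0 0.06 [ 0.49  -0.142  0.12 ]
  ik 0.0 [  6.   9. -26.  -0. -54.  72.]
0 0.0 [ 0.49  -0.142  0.06 ]
  ik 0.0 [  6.  13. -30.   0. -46.  72.]
0.05 0.06 [ 0.501 -0.093  0.12 ]
  ik 0.0 [ 12.   9. -26.   0. -54.  66.]
0.05 0.0 [ 0.501 -0.093  0.06 ]
  ik 0.0 [ 12.  13. -31.  -0. -46.  66.]
A
  ik 0.0 [ 39.  15. -15.   0. -60.  86.]
  ik 0.0 [ 39.  22. -22.  -0. -46.  86.]
-0.05 0.06 [ 0.48  -0.191  0.12 ]
  ik 0.0 [   0.   10.  -26.   -0.  -55. -102.]
-0.05 0.0 [ 0.48  -0.191  0.06 ]
  ik 0.0 [   0.   14.  -30.   -0.  -46. -102.]
0 0.06 [ 0.49  -0.142  0.12 ]
  ik 0.0 [   6.    9.  -26.   -0.  -54. -108.]
0 0.0 [ 0.49  -0.142  0.06 ]
  ik 0.0 [   6.   13.  -30.    0.  -46. -108.]
0.05 0.06 [ 0.501 -0.093  0.12 ]
  ik 0.0 [  12.    9.  -26.   -0.  -54. -114.]
0.05 0.0 [ 0.501 -0.093  0.06 ]
  ik 0.0 [  12.   13.  -31.   -0.  -46. -114.]
```

```bash
cat > p6.py <<'E'
from p5 import *
up=C1@XB; up[2,3]+=.13
plan(A,up,name='up'); plan(A,C1@XB,name='down')
E
python3 p6.py
```

```text
cam in tool [ 0.079 -0.001 -0.184]
up 14 rows: [ 0.0047 -0.005   0.0038] [-0.0371 -0.0403  0.1018]
  path [[0.507, 0.28, 0.176], [0.527, 0.268, 0.176], [0.542, 0.25, 0.174], [0.552, 0.229, 0.169], [0.555, 0.207, 0.161]] [0.554, 0.2, 0.158]
down 14 rows: [ 0.0012 -0.0032  0.0125] [-0.0371 -0.0403  0.1018]
  path [[0.507, 0.277, 0.167], [0.526, 0.257, 0.14], [0.539, 0.237, 0.109], [0.548, 0.219, 0.076], [0.553, 0.204, 0.04]] [0.554, 0.2, 0.028]
```

```bash
python3 -m inch '.0047 -.005 .0038 -.0371 -.0403 .1018 1;.0047 -.005 .0038 -.0371 -.0403 .1018 1;.0047 -.005 .0038 -.0371 -.0403 .1018 1;.0047 -.005 .0038 -.0371 -.0403 .1018 1;.0047 -.005 .0038 -.0371 -.0403 .1018 1;.0047 -.005 .0038 -.0371 -.0403 .1018 1;.0047 -.005 .0038 -.0371 -.0403 .1018 1;.0047 -.005 .0038 -.0371 -.0403 .1018 1;.0047 -.005 .0038 -.0371 -.0403 .1018 1;.0047 -.005 .0038 -.0371 -.0403 .1018 1;.0047 -.005 .0038 -.0371 -.0403 .1018 1;.0047 -.005 .0038 -.0371 -.0403 .1018 1;.0047 -.005 .0038 -.0371 -.0403 .1018 1;.0047 -.005 .0038 -.0371 -.0403 .1018 1;0 0 0 0 0 0 1;0 0 0 0 0 0 1'; python3 st.py; python3 p6.py; python3 snap.py h1
python3 - <<'E'
from p5 import *
pts=np.array([[-25,-28,60],[25,-28,60],[25,28,60],[-25,28,60],[45,-17,86],[45,17,86]])/1e3
print(proj(pts@C1[:3,:3].T+C1[:3,3],W).round(0).tolist())
cv2.imwrite('pics/h1w.png',r.capture('wrist')[:,:,::-1])
E
```

```text
time_s: 16.6
tcp_pos: [0.5546, 0.1991, 0.1577]
eef_rot: [180.0, -0.0, -145.5]
contact_force: [-0.2, 1.0, 0.8]
gripper_width: 0.0874
time_s 16.6
joints [ 3.87141e+01  1.43887e+01 -1.39757e+01 -5.48000e-02 -6.16507e+01
 -9.42137e+01]
tcp_pos [0.5546 0.1991 0.1577]
eef_rot [ 1.799530e+02 -1.870000e-02 -1.455257e+02]
contact_force [-0.17961271  0.97782721  0.77063191]
gripper_width 0.08740833770202228
cam in tool [ 0.076 -0.001 -0.185]
up 1 rows: [-0.0004  0.0011 -0.0003] [ 0.0008 -0.0003 -0.0022]
  path [[0.554, 0.2, 0.158]] [0.554, 0.2, 0.158]
down 4 rows: [-0.0001  0.0003  0.0324] [ 0.0002 -0.0001 -0.0005]
  path [[0.554, 0.199, 0.125], [0.554, 0.2, 0.093], [0.554, 0.2, 0.06], [0.554, 0.2, 0.028]] [0.554, 0.2, 0.028]
cam in tool [ 0.076 -0.001 -0.185]
[[359.0, 254.0], [361.0, 183.0], [276.0, 183.0], [278.0, 254.0], [347.0, 156.0], [290.0, 156.0]]
```

View pics/h1w.png

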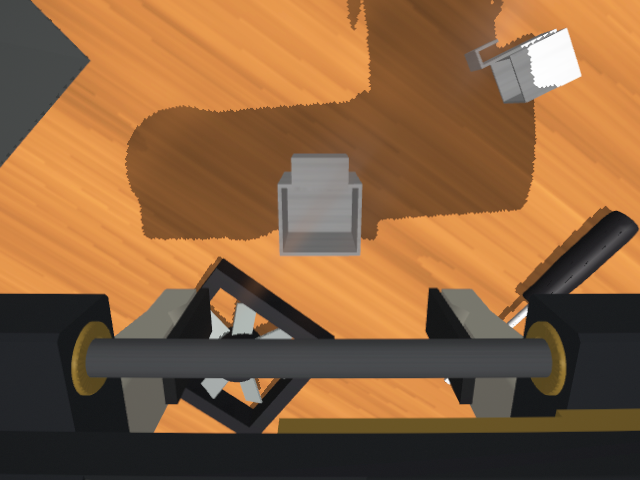

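```bash
python3 -m inch '0 .0004 .0216 0 0 0 1;0 .0004 .0216 0 0 0 1;0 .0003 .0216 0 0 0 1;0 0 .0216 0 0 0 1;0 0 .0216 0 0 0 1;0 0 .0216 0 0 0 1;0 0 0 0 0 0 1'; python3 st.py; python3 p6.py; python3 -m inch '0 0 0 0 0 0 0;0 0 0 0 0 0 0;0 0 0 0 0 0 0;0 0 0 0 0 0 0;0 0 0 0 0 0 0;0 0 0 0 0 0 0;0 0 0 0 0 0 0;0 0 0 0 0 0 0' 30;  python3 -m inch '0 0 0 0 0 0 0;0 0 0 0 0 0 0'; python3 st.py
python3 - <<'E'
from plant import r
import cv2
cv2.imwrite('pics/h2w.png',r.capture('wrist')[:,:,::-1])
E
```

```text
time_s: 17.38
tcp_pos: [0.5515, 0.2012, 0.0242]
eef_rot: [179.9, -0.4, -145.4]
contact_force: [-0.8, -1.1, -0.0]
gripper_width: 0.0879
time_s 17.3833
joints [ 39.0471  22.4086 -22.4572  -0.1268 -45.4929 -94.3137]
tcp_pos [0.5515 0.2012 0.0242]
eef_rot [ 179.9374   -0.3645 -145.3556]
contact_force [-0.80455648 -1.10631445 -0.01333152]
gripper_width 0.08788917921826599
cam in tool [ 0.076 -0.001 -0.185]
up 4 rows: [-0.0003 -0.0006 -0.0335] [ 0.0003 -0.0016  0.0002]
  path [[0.552, 0.201, 0.058], [0.553, 0.201, 0.091], [0.554, 0.201, 0.125], [0.554, 0.2, 0.158]] [0.554, 0.2, 0.158]
down 1 rows: [-0.0017 -0.0024 -0.0038] [ 0.0011 -0.0064  0.0008]
  path [[0.554, 0.2, 0.028]] [0.554, 0.2, 0.028]
time_s: 18.05
tcp_pos: [0.5549, 0.2025, 0.0297]
eef_rot: [179.9, 0.2, -145.4]
contact_force: [-1.1, -0.5, 6.7]
gripper_width: 0.0551
time_s: 18.22
tcp_pos: [0.5549, 0.2024, 0.0297]
eef_rot: [180.0, 0.2, -145.4]
contact_force: [-1.0, -0.6, 6.3]
gripper_width: 0.0554
time_s 18.2167
joints [ 3.89652e+01  2.20141e+01 -2.22040e+01 -5.30000e-02 -4.56286e+01
 -9.43305e+01]
tcp_pos [0.5549 0.2024 0.0297]
eef_rot [ 1.799505e+02  1.500000e-01 -1.454023e+02]
contact_force [-1.02265146 -0.59449202  6.2650232 ]
gripper_width 0.05536577392009611
```

View pics/h2w.png

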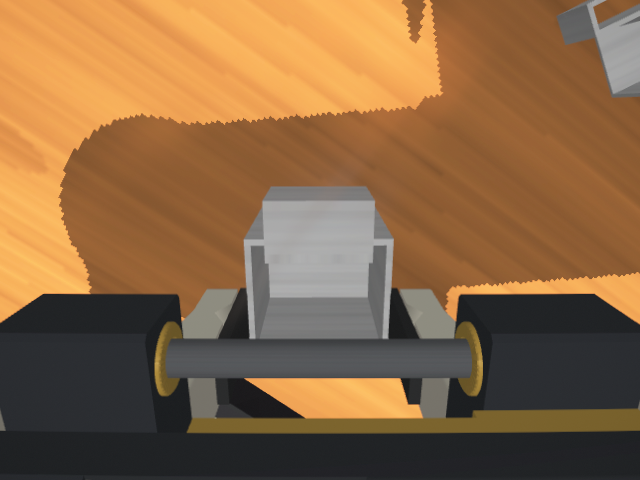

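```bash
python3 -m inch '0 0 -.01 0 0 0 0;0 0 -.02 0 0 0 0;0 0 -.02 0 0 0 0;0 0 -.02 0 0 0 0;0 0 -.02 0 0 0 0;0 0 -.02 0 0 0 0;0 0 -.01 0 0 0 0;0 0 0 0 0 0 0;0 0 0 0 0 0 0'; python3 st.py;python3 - <<'E'
from rows import *
import pickle
W=r.camera_params('wrist'); A,s=cur(); w=r.capture('wrist')[:,:,::-1]; pickle.dump((W,A),open('W8.pkl','wb'))
cv2.imwrite('pics/h3w.png',w)
cv2.imwrite('pics/h3c.png',cv2.resize(w[170:350,230:410],None,fx=4,fy=4,interpolation=cv2.INTER_CUBIC))
E
```

```text
time_s: 19.02
tcp_pos: [0.5539, 0.202, 0.1485]
eef_rot: [179.9, 0.1, -145.4]
contact_force: [-0.7, -0.7, -2.9]
gripper_width: 0.0551
time_s 19.0167
joints [ 38.9567  14.8015 -14.6835  -0.0954 -60.423  -94.342 ]
tcp_pos [0.5539 0.202  0.1485]
eef_rot [ 1.799102e+02  8.540000e-02 -1.454323e+02]
contact_force [-0.67710327 -0.66126281 -2.86950277]
gripper_width 0.05512346202598379
```

View pics/h3c.png

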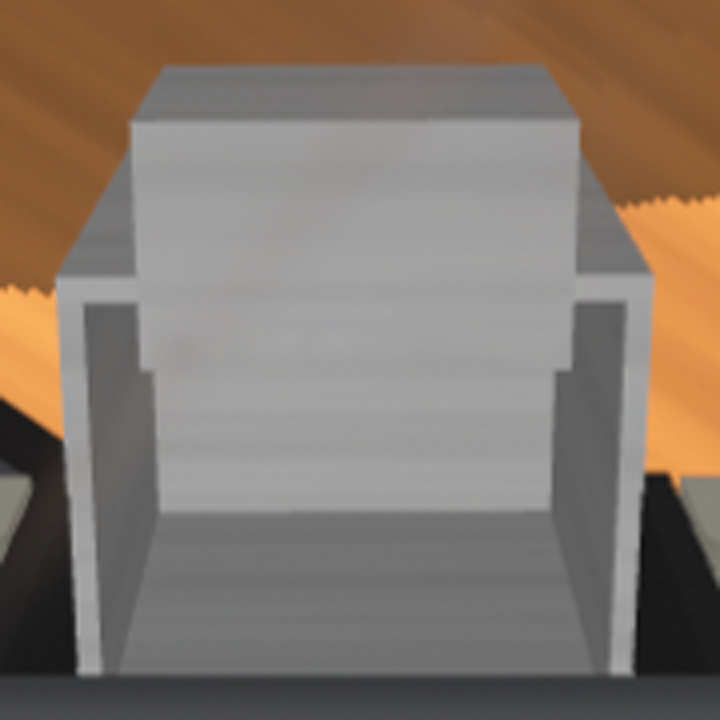

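```bash
cat > fit2.py <<'E'
from rows import *
from h import fit
import pickle
W,A=pickle.load(open('W8.pkl','rb'))
cv=lambda L,k,ox,oy:[[(u+.5)/k-.5+ox,(v+.5)/k-.5+oy] for u,v in L]
wo=np.array([[45,17,86],[45,-17,86],[45,17,61],[45,-17,61],[25,17,86],[25,-17,86],[25,28,60],[25,-28,60]])/1e3
wp=cv([(131,121),(579,121),(165,65),(546,65),(141,370),(571,370),(57,276),(653,276)],4,230,170)
C=A@np.linalg.inv(T(np.array([[1,0,0],[0,-1,0],[0,0,-1.]]),[-.004,0,.028]))
R,t,e=fit([(W,wo,wp)],C[:3,:3],C[:3,3],'6'); print(e.round(1).tolist())
X=np.linalg.inv(T(R,t))@A; print(X.round(4)); print('rel err deg',Ro.from_matrix(X[:3,:3]@np.diag([1,-1,-1])).as_euler('xyz',degrees=True).round(2)); np.save('XC.npy',X)
print('tilt',np.degrees(np.arccos(R[2,2])))
E
python3 fit2.py
```

```text
[[0.0, 0.0], [0.2, 0.0], [0.2, 0.1], [-0.3, 0.1], [-0.1, -0.0], [-0.2, -0.1], [-0.2, -0.1], [0.3, -0.1]]
[[ 1.00e+00  2.00e-04  1.50e-03 -5.00e-03]
 [ 2.00e-04 -1.00e+00  2.00e-04 -6.00e-04]
 [ 1.50e-03 -2.00e-04 -1.00e+00  2.87e-02]
 [ 0.00e+00  0.00e+00  0.00e+00  1.00e+00]]
rel err deg [ 0.01 -0.09  0.01]
tilt 0.20062639406074376
```

```bash
cat > p7.py <<'E'
from rows import *
import sys
from p5 import hang
A,s=cur(); X=np.load('XC.npy')
if __name__=='__main__':
  yb,dx,dz,n=map(float,sys.argv[1:5])
  H=hang(yb,dx,dz)@X; print(H[:3,3]); chk(H,s['joints']); plan(A,H,n=int(n))
E
python3 p7.py 0 -.05 .095 24
```

```text
cam in tool [ 0.076 -0.001 -0.185]
[ 0.44031397 -0.13196853  0.1556829 ]
  ik 0.0 [  8.   2. -29.   0. -59.  70.]
 24 rows: [ 0.0165  0.0085 -0.0003] [ 0.0001  0.0001 -0.0968]
  path [[0.535, 0.199, 0.148], [0.437, 0.15, 0.15], [0.382, 0.054, 0.152], [0.389, -0.056, 0.154]] [0.44, -0.132, 0.156]
```

```bash
python3 -m inch '0 0 0 0 0 -.1162 0;0 0 0 0 0 -.1162 0;0 0 0 0 0 -.1162 0;0 0 0 0 0 -.1162 0;0 0 0 0 0 -.1162 0;0 0 0 0 0 -.1162 0;0 0 0 0 0 -.1162 0;0 0 0 0 0 -.1162 0;0 0 0 0 0 -.1162 0;0 0 0 0 0 -.1162 0;0 0 0 0 0 -.1162 0;0 0 0 0 0 -.1162 0;0 0 0 0 0 -.1162 0;0 0 0 0 0 -.1162 0;0 0 0 0 0 -.1162 0;0 0 0 0 0 -.1162 0;0 0 0 0 0 -.1162 0;0 0 0 0 0 -.1162 0;0 0 0 0 0 -.1162 0;0 0 0 0 0 -.1162 0'; python3 st.py; python3 p7.py 0 -.05 .095 12
```

```text
time_s: 20.73
tcp_pos: [0.5532, 0.2014, 0.1466]
eef_rot: [180.0, 0.1, -11.9]
contact_force: [-0.2, -0.6, -2.7]
gripper_width: 0.0556
time_s 20.7333
joints [ 38.9588  14.9449 -14.7565  -0.0912 -60.4191  39.1459]
tcp_pos [0.5532 0.2014 0.1466]
eef_rot [ 1.799565e+02  1.375000e-01 -1.194050e+01]
contact_force [-0.16387642 -0.64357758 -2.65300706]
gripper_width 0.055621469826431846
cam in tool [ 0.079 -0.    -0.185]
[ 0.44031397 -0.13196853  0.1556829 ]
  ik 0.0 [  8.   2. -29.   0. -59.  70.]
 12 rows: [-0.0034  0.0291 -0.0007] [0.0001 0.0003 0.0005]
  path [[0.544, 0.174, 0.147], [0.516, 0.09, 0.15], [0.488, 0.007, 0.152], [0.459, -0.076, 0.154]] [0.44, -0.132, 0.156]
```

```bash
python3 -m inch '-.0034 .0291 -.0007 0 0 .0005 0;-.0034 .0291 -.0007 0 0 .0005 0;-.0034 .0291 -.0007 0 0 .0005 0;-.0034 .0291 -.0007 0 0 .0005 0;-.0034 .0291 -.0007 0 0 .0005 0;-.0034 .0291 -.0007 0 0 .0005 0;-.0034 .0291 -.0007 0 0 .0005 0;-.0034 .0291 -.0007 0 0 .0005 0;-.0034 .0291 -.0007 0 0 .0005 0;-.0034 .0291 -.0007 0 0 .0005 0;-.0034 .0291 -.0007 0 0 .0005 0;-.0034 .0291 -.0007 0 0 .0005 0;0 0 0 0 0 0 0;0 0 0 0 0 0 0;0 0 0 0 0 0 0'; python3 st.py
python3 - <<'E'
from rows import *
import pickle
W=r.camera_params('wrist'); A,s=cur(); w=r.capture('wrist')[:,:,::-1]; pickle.dump((W,A),open('W9.pkl','wb'))
cv2.imwrite('pics/h4w.png',w)
b=T(E('z',-12.32),[.6232,-.1713,0])
pts=np.array([[-100,150,115],[-94,150,115],[-100,-150,115],[-94,-150,115],[-100,0,115],[-94,0,115]])/1e3
print(proj(pts@b[:3,:3].T+b[:3,3],W).round(1).tolist())
E
```

```text
time_s: 21.98
tcp_pos: [0.4388, -0.1304, 0.1556]
eef_rot: [-179.9, 0.1, -12.7]
contact_force: [0.9, 0.8, -1.8]
gripper_width: 0.0553
time_s 21.9833
joints [  8.1279   1.9344 -29.3423  -0.1166 -58.7815  69.273 ]
tcp_pos [ 0.4388 -0.1304  0.1556]
eef_rot [-1.799274e+02  8.970000e-02 -1.265950e+01]
contact_force [ 0.91829208  0.82205617 -1.83783859]
gripper_width 0.05526011623892512
[[22.9, 92.7], [20.7, 80.2], [617.9, 88.7], [620.1, 76.1], [319.8, 89.0], [319.7, 76.2]]
```

View pics/h4w.png

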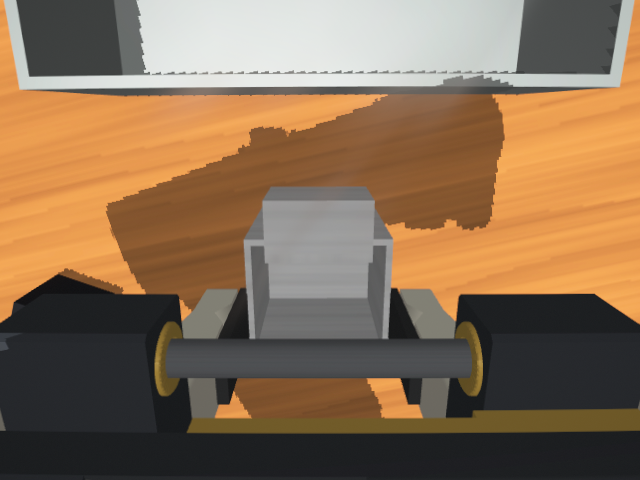

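```bash
python3 -c "
import cv2,numpy as np
a=cv2.imread('pics/h4w.png'); k=lambda x:cv2.resize(x,None,fx=10,fy=10,interpolation=cv2.INTER_CUBIC)
cv2.imwrite('pics/h4c.png',np.hstack([k(a[60:110,5:45]),k(a[60:110,595:635])]))
for x in (100,200,300,400,500,560): print(x,a[66:106,x].astype(int).mean(1).round().astype(int).tolist())
"
```

```text
100 [65, 64, 64, 64, 65, 64, 65, 65, 64, 139, 219, 223, 223, 223, 224, 223, 223, 223, 223, 224, 224, 221, 145, 72, 73, 73, 74, 76, 104, 151, 152, 151, 149, 149, 149, 148, 149, 150, 151, 153]
200 [232, 232, 231, 232, 232, 231, 231, 186, 194, 226, 229, 229, 229, 229, 229, 229, 229, 229, 228, 229, 228, 162, 120, 118, 119, 118, 117, 117, 117, 155, 160, 160, 160, 159, 157, 156, 156, 156, 156, 156]
300 [231, 232, 232, 232, 232, 198, 143, 163, 228, 232, 232, 232, 233, 232, 232, 233, 233, 233, 233, 233, 194, 101, 100, 98, 98, 97, 96, 95, 100, 152, 152, 154, 155, 155, 155, 155, 156, 159, 162, 164]
400 [220, 219, 220, 219, 214, 200, 188, 190, 214, 220, 220, 219, 220, 219, 219, 219, 219, 219, 219, 218, 152, 113, 108, 107, 106, 102, 102, 101, 111, 115, 115, 113, 113, 112, 111, 111, 110, 109, 109, 108]
500 [207, 207, 207, 207, 207, 199, 133, 143, 209, 209, 208, 208, 203, 182, 175, 174, 161, 122, 108, 106, 91, 65, 65, 65, 65, 67, 72, 79, 131, 158, 156, 154, 155, 155, 156, 157, 157, 158, 159, 159]
560 [78, 78, 78, 79, 79, 78, 70, 100, 177, 203, 203, 203, 203, 203, 203, 204, 203, 204, 203, 204, 165, 88, 73, 73, 72, 127, 157, 159, 161, 161, 159, 157, 155, 150, 146, 147, 151, 155, 159, 161]
```

View pics/h4c.png

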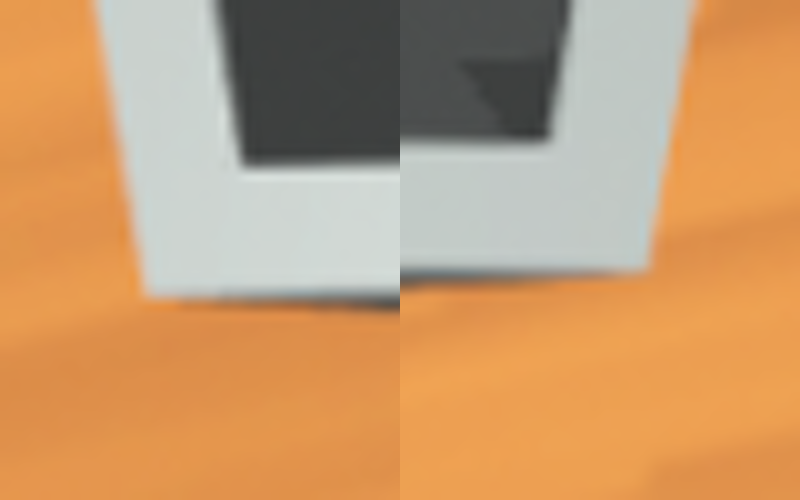

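```bash
cat > fit3.py <<'E'
from rows import *
from h import fit
import pickle
W,A=pickle.load(open('W9.pkl','rb'))
o=np.array([[-100,150,115],[-100,-150,115],[-94,144,115],[-94,-144,115]])/1e3
px=[(19.05,89.25),(619.55,86.55),(28.85,76.05),(609.35,73.65)]
R,t,e=fit([(W,o,px)],E('z',-12.32),[.6232,-.1713,0],'4')
print('bin',t,np.degrees(np.arctan2(R[1,0],R[0,0])),'rim',t+R@[-.097,0,.115]); print(e.round(2).tolist())
X=np.load('XC.npy'); C=A@np.linalg.inv(X)
th=C[:3,:3]@[.035,0,.083]+C[:3,3]; print('throat in bin', R.T@(th-t))
E
python3 fit3.py
```

```text
bin [ 0.62456357 -0.17128937  0.00157141] -12.455706601012588 rim [ 0.52984665 -0.15036794  0.11657141]
[[0.16, -0.16], [-0.28, -0.03], [-0.17, 0.16], [0.29, 0.02]]
throat in bin [-0.15005229  0.00026166  0.20821748]
```

```bash
python3 -m inch '.0106 0 0 0 0 -.0007 0;.0106 0 0 0 0 -.0007 0;.0106 0 0 0 0 -.0007 0;.0106 0 0 0 0 -.0007 0;.0106 0 0 0 0 -.0007 0;0 0 .0113 0 0 0 0;0 0 .0113 0 0 0 0;0 0 .0113 0 0 0 0;0 0 .0113 0 0 0 0;0 0 0 0 0 0 0;0 0 0 0 0 0 0;0 0 0 0 0 0 0'; python3 st.py
cat > rel.py <<'E'
from rows import *
R=E('z',-12.456); t=np.array([.62456,-.17129,.00157])
A,s=cur(); X=np.load('XC.npy'); C=A@np.linalg.inv(X)
print('throat in bin',R.T@(C[:3,:3]@[.035,0,.083]+C[:3,3]-t),'rel yaw',Ro.from_matrix(R.T@C[:3,:3]).as_euler('xyz',degrees=True).round(2))
E
python3 rel.py
python3 - <<'E'
from plant import r
import cv2
cv2.imwrite('pics/h5w.png',r.capture('wrist')[:,:,::-1])
E
```

```text
time_s: 23.03
tcp_pos: [0.4886, -0.1413, 0.1106]
eef_rot: [-179.9, 0.3, -12.4]
contact_force: [-9.8, 5.8, 5.1]
gripper_width: 0.0555
time_s 23.0333
joints [  5.8781   9.8035 -26.8956  -0.2137 -53.6001  71.8188]
tcp_pos [ 0.4886 -0.1413  0.1106]
eef_rot [-179.9306    0.3379  -12.4302]
contact_force [-9.82834471  5.78567586  5.06664441]
gripper_width 0.05545647686970594
throat in bin [-0.09874933  0.00052937  0.16300374] rel yaw [0.06 0.43 0.01]
```

View pics/h5w.png

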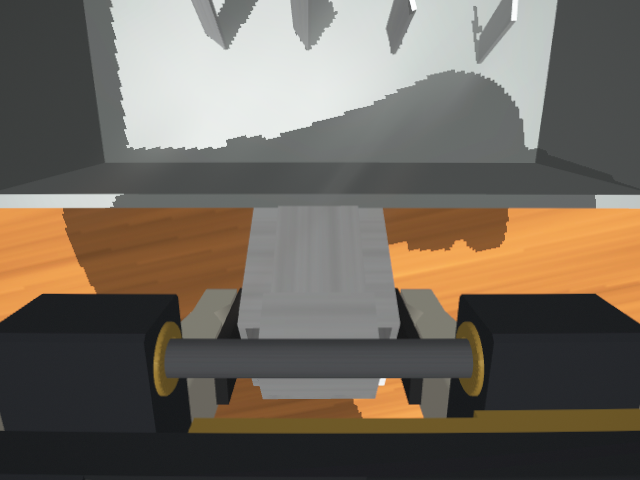

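The cup has pitched in the grip: its bottom caught the rim, and the force reads about 12 N. I'll back away and look.

```bash
python3 -m inch '-.003 0 -.003 0 0 0 0;-.005 0 -.005 0 0 0 0;-.008 0 -.008 0 0 0 0;-.01 0 -.006 0 0 0 0;-.01 0 -.005 0 0 0 0;-.008 0 -.003 0 0 0 0;-.004 0 0 0 0 0 0;0 0 0 0 0 0 0;0 0 0 0 0 0 0'; python3 st.py; python3 snap.py h6
python3 - <<'E'
from plant import r
import cv2
cv2.imwrite('pics/h6w.png',r.capture('wrist')[:,:,::-1])
a=cv2.imread('pics/h6_s.png')[180:330,230:430]; cv2.imwrite('pics/h6sc.png',cv2.resize(a,None,fx=4,fy=4,interpolation=cv2.INTER_CUBIC))
E
```

```text
time_s: 23.83
tcp_pos: [0.4442, -0.1313, 0.1416]
eef_rot: [-179.9, -0.1, -12.4]
contact_force: [-0.1, 0.1, -2.5]
gripper_width: 0.0559
time_s 23.8333
joints [  7.9128   3.2114 -30.0283  -0.0987 -56.6723  69.7631]
tcp_pos [ 0.4442 -0.1313  0.1416]
eef_rot [-1.798921e+02 -5.400000e-02 -1.237840e+01]
contact_force [-0.05532549  0.07049587 -2.50026178]
gripper_width 0.055860511404720974
```

View pics/h6w.png

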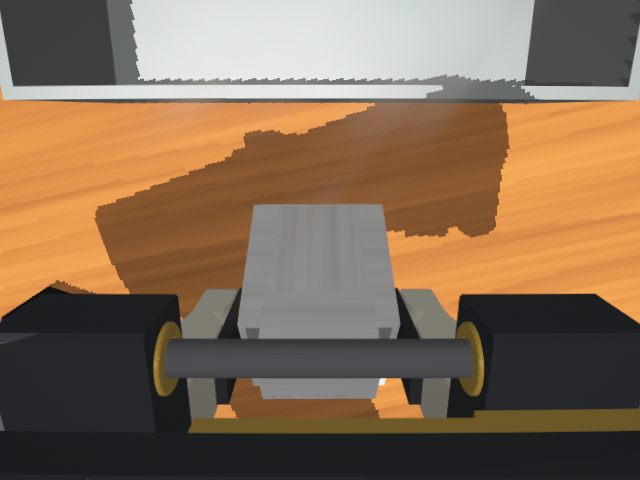

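View pics/h6sc.png

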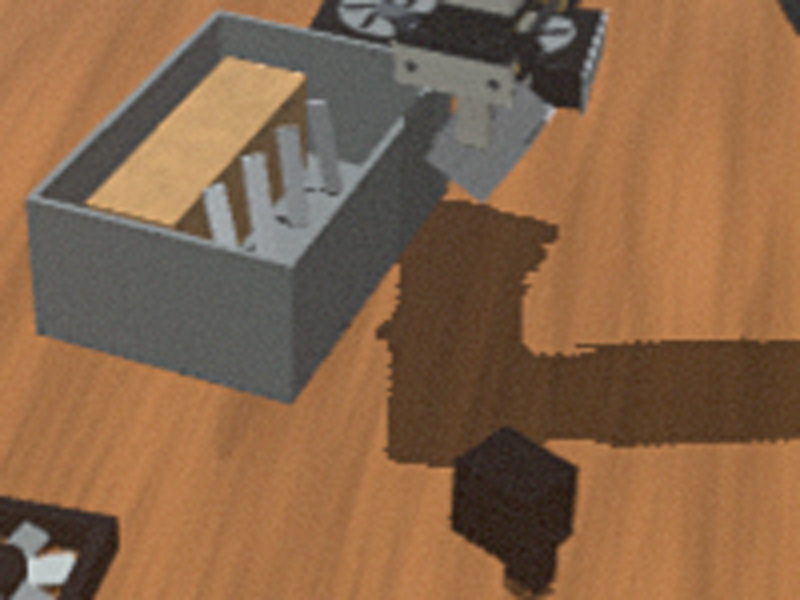

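```bash
cat > fit4.py <<'E'
from rows import *
from h import fit
A,s=cur(); W=r.camera_params('wrist'); X=np.load('XC.npy')
C=A@np.linalg.inv(X)
o=np.array([[25,28,0],[25,-28,0],[25,28,60],[25,-28,60]])/1e3
px=[(252.5,205),(383.5,205),(239,326),(400,326)]
Rp=C[:3,:3]@E('y',45)
g=A[:3,3]-A[:3,:3]@[0,0,.019]
for a0 in (30,60,):
    Rp=C[:3,:3]@E('y',a0); t0=g-Rp@[-.005,0,.0477]
    R,t,e=fit([(W,o,px)],Rp,t0,'6'); print(e.round(1).tolist())
    D=C[:3,:3].T@R; print('rel rot',Ro.from_matrix(D).as_rotvec(degrees=True).round(1),'z axis',R[:,2].round(3), 'grasp pt in cup',(R.T@(g-t)).round(4))
np.save('CP.npy',T(R,t)); np.save('XP.npy',np.linalg.inv(T(R,t))@A)
E
python3 fit4.py
```

```text
[[1.5, -0.4], [-1.4, -0.1], [-0.7, 0.3], [0.6, 0.0]]
rel rot [  0.7 -31.9  -0.5] z axis [-0.517  0.103  0.85 ] grasp pt in cup [ 0.001  -0.0006  0.0357]
[[1.5, -0.4], [-1.4, -0.1], [-0.7, 0.3], [0.6, 0.0]]
rel rot [  0.7 -31.9  -0.5] z axis [-0.517  0.103  0.85 ] grasp pt in cup [ 0.001  -0.0006  0.0357]
```

```bash
python3 -m inch '0 0 0 0 -.077 0 0;0 0 0 0 -.077 0 0;0 0 0 0 -.077 0 0;0 0 0 0 -.077 0 0;0 0 0 0 -.077 0 0;0 0 0 0 0 0 0;0 0 0 0 0 0 0'; python3 st.py; python3 snap.py h7
cat > low.py <<'E'
from rows import *
A,s=cur(); C=A@np.linalg.inv(np.load('XP.npy'))
pts=np.array([[x,y,0] for x in (-25,25) for y in (-28,28)])/1e3
print('tilt',np.degrees(np.arccos(C[2,2])).round(1),'corner z',(pts@C[:3,:3].T+C[:3,3]).round(4).tolist())
print('world z in tool', (A[:3,:3].T@[0,0,1]).round(3),'down .01:',(A[:3,:3].T@[0,0,-.01]).round(4))
E
python3 low.py; python3 -c "
import cv2
a=cv2.imread('pics/h7_s.png')[180:330,230:430]; cv2.imwrite('pics/h7sc.png',cv2.resize(a,None,fx=4,fy=4,interpolation=cv2.INTER_CUBIC))"
```

```text
time_s: 24.62
tcp_pos: [0.4449, -0.1317, 0.1394]
eef_rot: [-179.9, 22.2, -12.4]
contact_force: [0.0, 0.8, -1.7]
gripper_width: 0.0556
time_s 24.6167
joints [  2.5217  19.1729 -11.6618  -5.7199 -80.7124  77.0378]
tcp_pos [ 0.4449 -0.1317  0.1394]
eef_rot [-179.9467   22.196   -12.4288]
contact_force [ 0.00557419  0.82372523 -1.6645538 ]
gripper_width 0.05559075783918856
tilt 9.9 corner z [[0.4259, -0.1548, 0.1191], [0.4385, -0.1003, 0.1198], [0.4739, -0.166, 0.1276], [0.4865, -0.1115, 0.1283]]
world z in tool [-0.374 -0.002 -0.927] down .01: [0.0037 0.     0.0093]
```

View pics/h7sc.png

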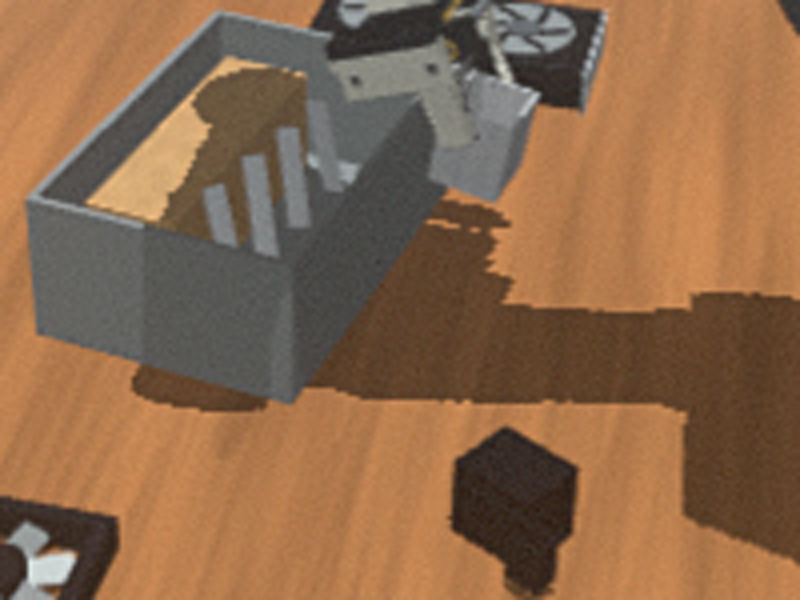

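Run:
```python
from rows import *
A,s=cur(); b=E('z',-12.46)
for dx,dy in ((-.03,0),(-.04,0),(-.03,.1),(-.02,-.0),(-.05,.05)):
    B=A.copy(); B[:3,3]+=b@[dx,dy,-.117]; print(dx,dy,B[:3,3].round(3)); chk(B,s['joints'])
B=A.copy(); B[:3,3]+=b@[-.035,0,-.105]; plan(A,B,n=8)
```

```text
-0.03 0 [ 0.415 -0.125  0.024]
  ik 0.0 [  3.  24. -22.  -7. -65.  78.]
-0.04 0 [ 0.405 -0.123  0.024]
  ik 0.0 [  4.  23. -23.  -7. -65.  78.]
-0.03 0.1 [ 0.436 -0.027  0.024]
  ik 0.0 [ 13.  24. -20. -10. -66.  71.]
-0.02 -0.0 [ 0.425 -0.127  0.024]
  ik 0.0 [  3.  25. -21.  -6. -66.  78.]
-0.05 0.05 [ 0.406 -0.072  0.024]
  ik 0.0 [  9.  23. -24.  -9. -65.  74.]
 8 rows: [0.0009 0.     0.0138] [-0. -0.  0.]
  path [[0.44, -0.131, 0.128], [0.431, -0.129, 0.102], [0.423, -0.127, 0.076], [0.414, -0.125, 0.05]] [0.41, -0.124, 0.036]
```

```bash
python3 -m inch '.0009 0 .0138 0 0 0 0;.0009 0 .0138 0 0 0 0;.0009 0 .0138 0 0 0 0;.0009 0 .0138 0 0 0 0;.0009 0 .0138 0 0 0 0;.0009 0 .0138 0 0 0 0;.0009 0 .0138 0 0 0 0;.0009 0 .0138 0 0 0 0;0 0 0 0 0 0 0;0 0 0 0 0 0 0'; python3 low.py;python3 snap.py h8; python3 -c "
import cv2
a=cv2.imread('pics/h8_s.png')[180:330,260:460]; cv2.imwrite('pics/h8sc.png',cv2.resize(a,None,fx=4,fy=4,interpolation=cv2.INTER_CUBIC))"
```

```text
time_s: 25.6
tcp_pos: [0.41, -0.1238, 0.0371]
eef_rot: [-179.9, 22.0, -12.3]
contact_force: [0.0, -0.5, -2.8]
gripper_width: 0.0558
tilt 9.8 corner z [[0.3919, -0.1472, 0.0148], [0.4044, -0.0926, 0.0155], [0.4399, -0.1583, 0.0233], [0.4524, -0.1038, 0.024]]
world z in tool [-0.375 -0.002 -0.927] down .01: [0.0037 0.     0.0093]
```

View pics/h8sc.png

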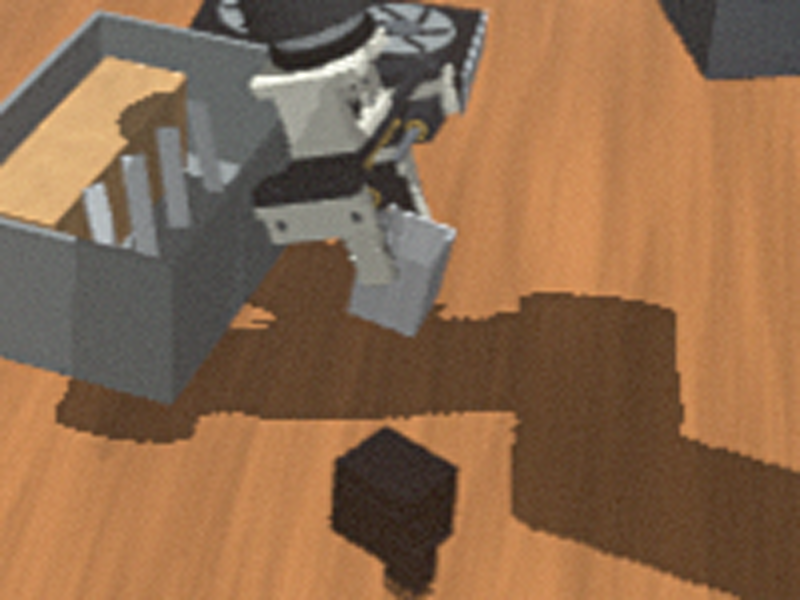

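View pics/h8.png

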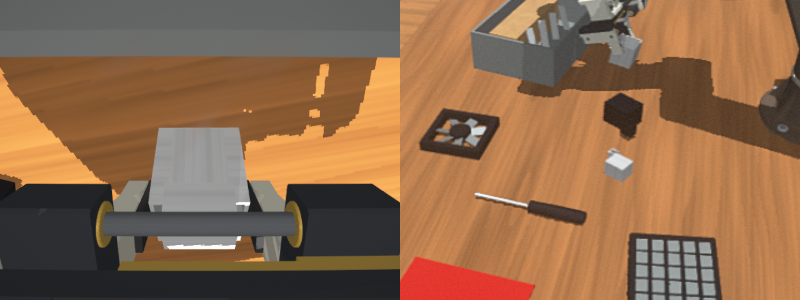

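```bash
python3 -c "
import cv2,numpy as np
from plant import r
a=cv2.imread('pics/h8_s.png')[225:275,335:385]; a=cv2.resize(a,None,fx=11,fy=11,interpolation=cv2.INTER_CUBIC)
cv2.imwrite('pics/h9a.png',a)
w=r.capture('wrist')[:,:,::-1]; cv2.imwrite('pics/h9w.png',w); cv2.imwrite('pics/h9b.png',cv2.resize(w[190:430,200:440],None,fx=2.5,fy=2.5,interpolation=cv2.INTER_CUBIC))"
```

```text
(no output)
```

View pics/h9a.png

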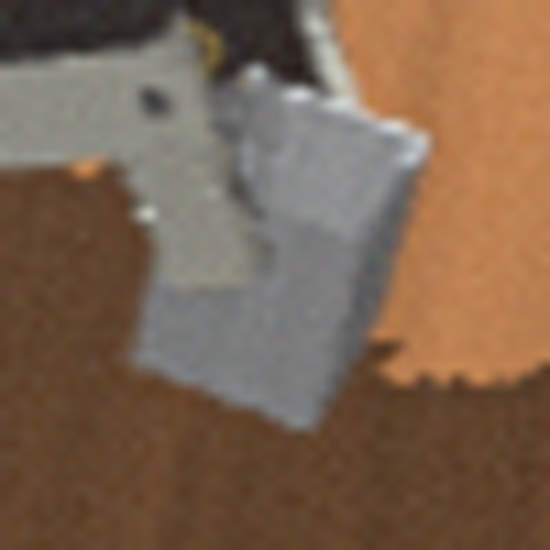

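View pics/h9b.png

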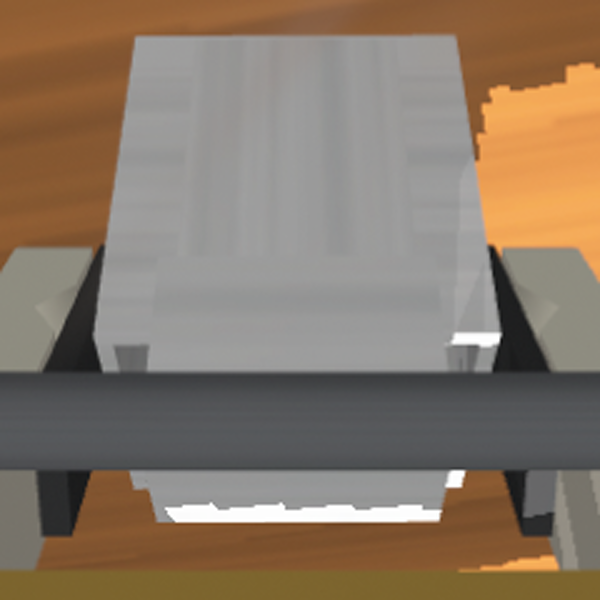

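```bash
cat > fit5.py <<'E'
from rows import *
from h import fit
A,s=cur(); W=r.camera_params('wrist'); S=r.camera_params('side'); X=np.load('XC.npy')
C=A@np.linalg.inv(X)
cv=lambda L,k,ox,oy:[[(u+.5)/k-.5+ox,(v+.5)/k-.5+oy] for u,v in L]
o=np.array([[25,28,0],[25,-28,0],[25,28,60],[25,-28,60],[45,17,61],[45,-17,61],[25,17,86],[25,-17,86],[-25,28,60],[-25,-28,60]])/1e3
px=cv([(135,37),(457,37),(95,335),(500,335),(152,257),(447,257),(160,521),(440,521),(133,489),(466,489)],2.5,200,190)
so=np.array([[-25,28,0],[25,28,0]])/1e3; sp=cv([(310,432),(133,362)],11,335,225)
g=A[:3,3]-A[:3,:3]@[0,0,.019]
for V in ([(W,o[:4],px[:4])],[(W,o[:6],px[:6])],[(W,o[:8],px[:8])],[(W,o,px)],[(W,o[:6],px[:6]),(S,so,sp)],[(W,o,px),(S,so,sp)]):
    Rp=C[:3,:3]@E('y',-50); t0=g-Rp@[-.005,0,.0477]
    R,t,e=fit(V,Rp,t0,'6'); print(e.round(1).tolist())
    D=C[:3,:3].T@R; print('rel rot',Ro.from_matrix(D).as_rotvec(degrees=True).round(1),'lean',np.degrees(np.arccos(R[2,2])).round(1), 'grasp pt in cup',(R.T@(g-t)).round(4),'bottom corners z',[(R@np.array(p)+t)[2].round(4) for p in so])
np.save('XP.npy',np.linalg.inv(T(R,t))@A)
E
python3 fit5.py
```

```text
[[0.6, -0.1], [-0.6, -0.0], [-0.3, 0.1], [0.2, 0.0]]
rel rot [  0.3 -31.   -0.2] lean 9.0 grasp pt in cup [ 0.0011 -0.0006  0.0351] bottom corners z [np.float64(0.0164), np.float64(0.0242)]
[[-0.2, -0.5], [0.1, -0.2], [-1.5, 0.7], [1.7, 0.6], [2.8, -0.4], [-3.0, -0.3]]
rel rot [  0.4 -30.5  -0.3] lean 8.5 grasp pt in cup [-0.0006 -0.0007  0.0335] bottom corners z [np.float64(0.0185), np.float64(0.0259)]
[[0.2, -0.4], [-0.3, -0.2], [-0.8, 0.2], [1.1, 0.0], [3.4, -0.6], [-3.3, -0.6], [-0.6, 0.8], [0.3, 0.6]]
rel rot [  0.4 -30.7  -0.3] lean 8.7 grasp pt in cup [ 0.0001 -0.0007  0.0343] bottom corners z [np.float64(0.0175), np.float64(0.025)]
[[0.5, -0.4], [0.2, -0.7], [-0.6, 0.3], [1.5, -0.2], [3.0, -0.4], [-3.5, -0.8], [-0.6, 1.0], [0.4, 0.5], [0.7, 0.6], [-1.6, 0.1]]
rel rot [  0.2 -30.7   0.1] lean 8.7 grasp pt in cup [-0.     -0.0004  0.0343] bottom corners z [np.float64(0.0175), np.float64(0.025)]
[[-0.0, -0.3], [0.1, -0.1], [-1.3, 0.7], [1.6, 0.5], [2.9, -0.3], [-3.1, -0.4], [-0.4, -0.3], [-0.6, -0.4]]
rel rot [  0.4 -30.5  -0.3] lean 8.5 grasp pt in cup [-0.0004 -0.0007  0.0336] bottom corners z [np.float64(0.0183), np.float64(0.0257)]
[[0.6, -0.3], [0.2, -0.7], [-0.5, 0.3], [1.4, -0.2], [3.1, -0.4], [-3.6, -0.8], [-0.6, 0.9], [0.4, 0.5], [0.7, 0.6], [-1.6, 0.1], [-0.2, -0.1], [-0.5, -0.2]]
rel rot [  0.2 -30.7   0.1] lean 8.7 grasp pt in cup [ 0.     -0.0004  0.0343] bottom corners z [np.float64(0.0174), np.float64(0.025)]
```

```bash
python3 -m inch '.0016 0 .004 0 0 0 0;.0016 0 .004 0 0 0 0;.0016 0 .004 0 0 0 0;0 0 0 0 0 0 0;0 0 0 0 0 0 0'; python3 -m inch '.0006 0 .0014 0 0 0 0;0 0 0 0 0 0 0;0 0 0 0 0 0 0'; python3 -m inch '.0006 0 .0014 0 0 0 0;0 0 0 0 0 0 0;0 0 0 0 0 0 0'
```

```text
time_s: 26.22
tcp_pos: [0.4099, -0.1238, 0.023]
eef_rot: [-179.9, 22.1, -12.4]
contact_force: [0.7, 0.0, -1.8]
gripper_width: 0.0557
time_s: 26.47
tcp_pos: [0.4104, -0.1239, 0.0221]
eef_rot: [-179.9, 22.0, -12.4]
contact_force: [0.6, -0.2, -0.8]
gripper_width: 0.0561
time_s: 26.72
tcp_pos: [0.4112, -0.124, 0.0214]
eef_rot: [-179.9, 22.0, -12.3]
contact_force: [1.1, -0.6, 7.9]
gripper_width: 0.0559
```

```bash
python3 -m inch '-.0004 0 -.001 0 0 0 0;0 0 0 0 0 0 .75;0 0 0 0 0 0 .8;0 0 0 0 0 0 .9;0 0 0 0 0 0 1;0 0 0 0 0 0 1;0 0 0 0 0 0 1;0 0 0 0 0 0 1;0 0 0 0 0 0 1'; python3 st.py
python3 - <<'E'
from plant import r
import cv2
cv2.imwrite('pics/h10w.png',r.capture('wrist')[:,:,::-1])
E
```

```text
time_s: 27.47
tcp_pos: [0.4103, -0.1238, 0.0214]
eef_rot: [-179.9, 22.1, -12.4]
contact_force: [-1.1, 0.1, -0.9]
gripper_width: 0.0873
time_s 27.4667
joints [  3.4836  24.1082 -22.5977  -6.6171 -64.7124  78.0977]
tcp_pos [ 0.4103 -0.1238  0.0214]
eef_rot [-179.9008   22.0571  -12.3603]
contact_force [-1.08304125  0.13712586 -0.90274635]
gripper_width 0.08730471938319666
```

View pics/h10w.png

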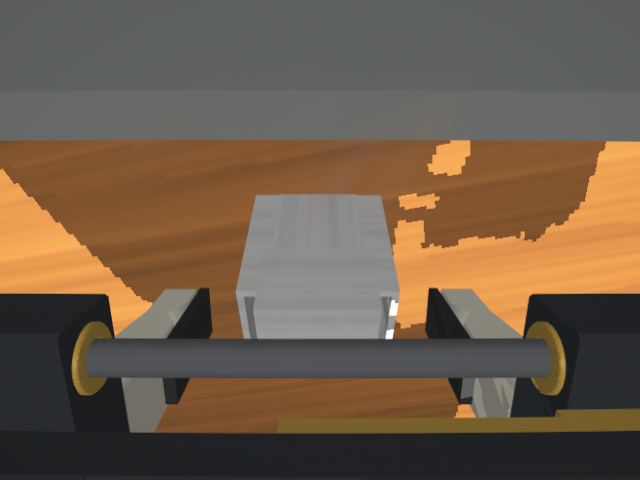

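```bash
python3 -m inch '0 0 -.008 0 0 0 1;0 0 -.01 0 0 0 1;0 0 -.015 0 0 0 1;0 0 -.02 0 0 0 1;0 0 -.02 0 0 0 1;0 0 -.02 0 0 0 1;0 0 -.02 0 0 0 1;0 0 -.015 0 0 0 1;0 0 -.01 0 0 0 1;0 0 0 0 .077 0 1;0 0 0 0 .077 0 1;0 0 0 0 .077 0 1;0 0 0 0 .077 0 1;0 0 0 0 .077 0 1;0 0 0 0 0 0 1;0 0 0 0 0 0 1'; python3 st.py
python3 - <<'E'
from rows import *
import pickle
W=r.camera_params('wrist'); A,s=cur(); w=r.capture('wrist')[:,:,::-1]; pickle.dump((W,A),open('W11.pkl','wb'))
cv2.imwrite('pics/h11w.png',w)
cc=-W['R'].T@W['t']; print('cam in tool',(A[:3,:3].T@(cc-A[:3,3])).round(4))
E
```

```text
time_s: 28.85
tcp_pos: [0.46, -0.135, 0.1505]
eef_rot: [-179.9, -0.1, -12.4]
contact_force: [1.3, 0.2, 1.1]
gripper_width: 0.0875
time_s 28.85
joints [  7.1499   4.2972 -27.5291  -0.1003 -58.0624  70.545 ]
tcp_pos [ 0.46   -0.135   0.1505]
eef_rot [-1.798826e+02 -7.640000e-02 -1.235820e+01]
contact_force [1.28190217 0.19618757 1.06373736]
gripper_width 0.08753063630304556
cam in tool [ 0.0791 -0.0005 -0.1851]
```

View pics/h11w.png

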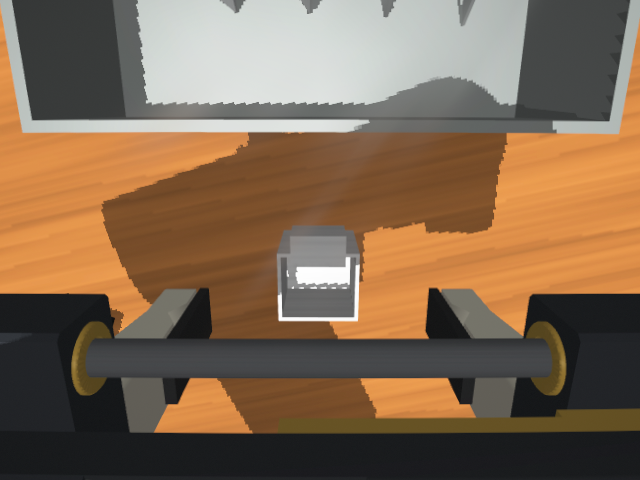

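The cup rocked upright, square to the bin wall, mouth at (278–358, 255–320). I'll measure it in the same frame as the rim.

```bash
python3 -c "
import cv2
w=cv2.imread('pics/h11w.png'); cv2.imwrite('pics/h11c.png',cv2.resize(w[220:330,265:375],None,fx=6,fy=6,interpolation=cv2.INTER_CUBIC))
import numpy as np
k=lambda x:cv2.resize(x,None,fx=10,fy=10,interpolation=cv2.INTER_CUBIC)
cv2.imwrite('pics/h11d.png',np.hstack([k(w[105:145,10:50]),k(w[105:145,595:635])]))"
```

```text
(no output)
```

View pics/h11c.png

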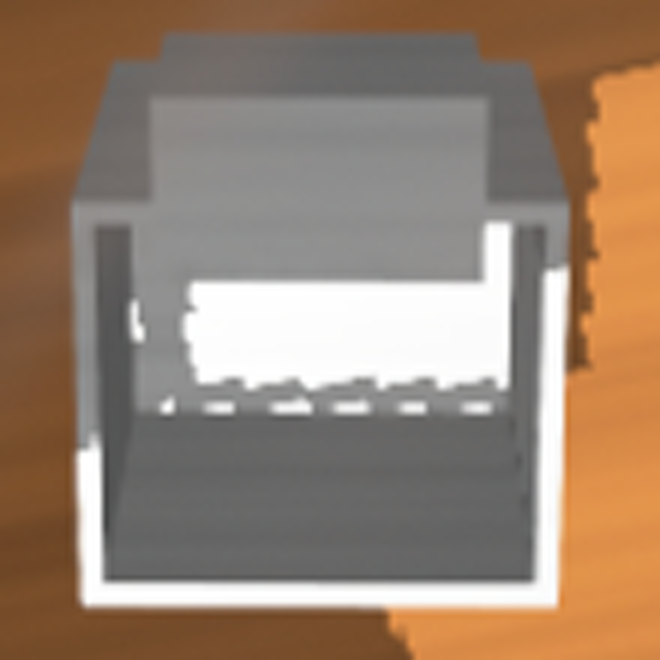

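View pics/h11d.png

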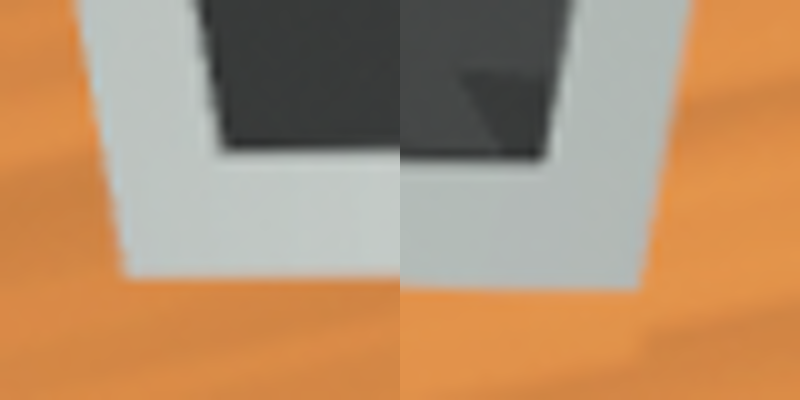

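```bash
cat > fit6.py <<'E'
from rows import *
from h import fit
import pickle
W,A=pickle.load(open('W11.pkl','rb'))
cv=lambda L,k,ox,oy:[[(u+.5)/k-.5+ox,(v+.5)/k-.5+oy] for u,v in L]
o=np.array([[25,28,60],[25,-28,60],[-25,28,60],[-25,-28,60],[45,17,86],[45,-17,86],[25,-17,86],[25,28,0],[25,-28,0]])/1e3
px=cv([(72,203),(569,203),(82,607),(557,607),(150,97),(489,97),(486,284),(110,62),(529,62)],6,265,220)
R,t,e=fit([(W,o,px)],E('z',-12.4),[.43,-.13,0],'6'); print('cup',t.round(4),Ro.from_matrix(R).as_euler('xyz',degrees=True).round(2)); print(e.round(1).tolist())
R4,t4,e=fit([(W,o,px)],E('z',-12.4),[.43,-.13,0],'4'); print('cup4',t4.round(4),Ro.from_matrix(R4).as_euler('xyz',degrees=True).round(2))
bo=np.array([[-100,150,115],[-100,-150,115],[-94,144,115],[-94,-144,115]])/1e3
bp=[(22.05,132.25),(618.55,133.55),(31.55,119.75),(609.05,120.55)]
R2,t2,e=fit([(W,bo,bp)],E('z',-12.32),[.6232,-.1713,0],'4'); print('bin',t2.round(4),np.degrees(np.arctan2(R2[1,0],R2[0,0])).round(2),'rim',(t2+R2@[-.097,0,.115]).round(4)); print(e.round(2).tolist())
print('cup in bin',(R2.T@(t4-t2)).round(4))
G=T(R4,t4)@T(np.diag([1,-1,-1.]),[-.004,0,.028]); G[2,3]=.028
print('grasp',G[:3,3].round(4)); up=G.copy(); up[2,3]=.15
A,s=cur(); chk(G,s['joints']); plan(A,up,n=3,name='align'); plan(up,G,n=8,name='down')
E
python3 fit6.py
```

```text
cup [ 0.4223 -0.1254  0.0022] [  0.21   0.18 -12.41]
[[-0.3, 0.1], [0.1, 0.1], [-0.0, -0.1], [0.1, -0.1], [0.1, -0.1], [0.1, -0.0], [-0.0, 0.0], [0.3, -0.0], [-0.2, 0.0]]
cup4 [ 0.4225 -0.1256  0.0023] [  0.     0.   -12.39]
bin [ 0.6247 -0.1715  0.0015] -12.47 rim [ 0.53   -0.1505  0.1165]
[[-0.01, -0.06], [-0.0, -0.27], [-0.0, 0.05], [0.01, 0.27]]
cup in bin [-0.2073  0.0011  0.0008]
grasp [ 0.4186 -0.1248  0.028 ]
  ik 0.0 [  9.  10. -41.  -0. -39.  68.]
align 3 rows: [-0.0145 -0.0003  0.0001] [-0.0006 -0.0002  0.0002]
  path [[0.447, -0.132, 0.15], [0.433, -0.128, 0.15], [0.419, -0.125, 0.15]] [0.419, -0.125, 0.15]
down 8 rows: [0.     0.     0.0152] [ 0.  0. -0.]
  path [[0.419, -0.125, 0.135], [0.419, -0.125, 0.104], [0.419, -0.125, 0.074], [0.419, -0.125, 0.043]] [0.419, -0.125, 0.028]
```

```bash
python3 -m inch '-.0145 -.0003 0 0 0 0 1;-.0145 -.0003 0 0 0 0 1;-.0145 -.0003 0 0 0 0 1;0 0 0 0 0 0 1;0 0 .015 0 0 0 1;0 0 .0153 0 0 0 1;0 0 .0153 0 0 0 1;0 0 .0153 0 0 0 1;0 0 .0153 0 0 0 1;0 0 .0153 0 0 0 1;0 0 .0153 0 0 0 1;0 0 .0155 0 0 0 1;0 0 0 0 0 0 1;0 0 0 0 0 0 1'; python3 st.py; python3 -m inch '0 0 0 0 0 0 0;0 0 0 0 0 0 0;0 0 0 0 0 0 0;0 0 0 0 0 0 0;0 0 0 0 0 0 0;0 0 0 0 0 0 0;0 0 0 0 0 0 0;0 0 0 0 0 0 0' 50; python3 st.py;  python3 -m inch '0 0 -.01 0 0 0 0;0 0 -.02 0 0 0 0;0 0 -.025 0 0 0 0;0 0 -.025 0 0 0 0;0 0 -.025 0 0 0 0;0 0 -.015 0 0 0 0;0 0 -.006 0 0 0 0;0 0 0 0 0 0 0;0 0 0 0 0 0 0'; python3 st.py
python3 - <<'E'
from rows import *
import pickle
W=r.camera_params('wrist'); A,s=cur(); w=r.capture('wrist')[:,:,::-1]; pickle.dump((W,A),open('W12.pkl','wb'))
cv2.imwrite('pics/h12w.png',w)
cv2.imwrite('pics/h12c.png',cv2.resize(w[170:350,230:410],None,fx=4,fy=4,interpolation=cv2.INTER_CUBIC))
E
```

```text
time_s: 30.07
tcp_pos: [0.4188, -0.1249, 0.0264]
eef_rot: [-180.0, 0.2, -12.4]
contact_force: [-0.4, -0.1, 0.5]
gripper_width: 0.0877
time_s 30.0667
joints [  9.3384   9.9266 -41.2616  -0.1253 -38.9483  68.3519]
tcp_pos [ 0.4188 -0.1249  0.0264]
eef_rot [-1.799774e+02  1.560000e-01 -1.240730e+01]
contact_force [-0.44400382 -0.14417167  0.51460976]
gripper_width 0.08774322259288564
time_s: 30.73
tcp_pos: [0.4189, -0.1247, 0.0275]
eef_rot: [-179.9, -0.0, -12.4]
contact_force: [-0.8, 0.2, 5.1]
gripper_width: 0.0553
time_s 30.7333
joints [  9.3718   9.7052 -41.3626  -0.1197 -38.858   68.3327]
tcp_pos [ 0.4189 -0.1247  0.0275]
eef_rot [-1.799028e+02 -4.110000e-02 -1.238860e+01]
contact_force [-0.83403493  0.18304021  5.12495777]
gripper_width 0.05531441732965115
time_s: 31.48
tcp_pos: [0.4179, -0.1247, 0.1521]
eef_rot: [-179.9, 0.1, -12.4]
contact_force: [0.3, 0.3, -2.6]
gripper_width: 0.0552
time_s 31.4833
joints [  9.3476  -0.144  -31.9671  -0.1414 -58.1896  68.3067]
tcp_pos [ 0.4179 -0.1247  0.1521]
eef_rot [-1.798931e+02  5.630000e-02 -1.242020e+01]
contact_force [ 0.33553136  0.29716907 -2.59916412]
gripper_width 0.05516158880815872
```

View pics/h12w.png

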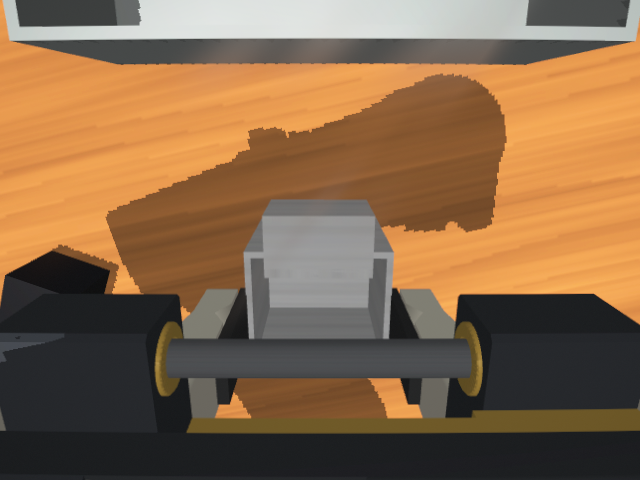

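View pics/h12c.png

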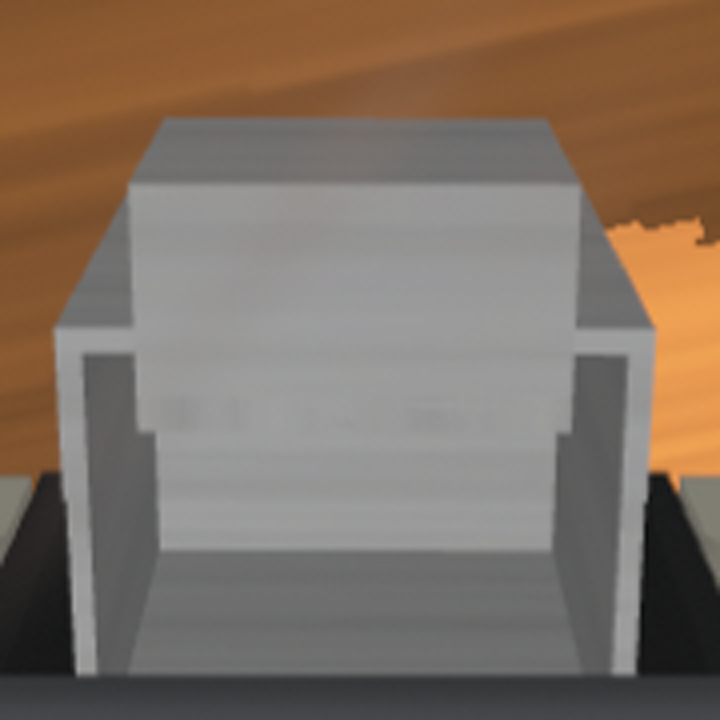

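```bash
cat > fit7.py <<'E'
from rows import *
from h import fit
import pickle
W,A=pickle.load(open('W12.pkl','rb'))
cv=lambda L,k,ox,oy:[[(u+.5)/k-.5+ox,(v+.5)/k-.5+oy] for u,v in L]
wo=np.array([[45,17,86],[45,-17,86],[45,17,61],[45,-17,61],[25,17,86],[25,-17,86],[25,28,60],[25,-28,60]])/1e3
wp=cv([(130,184),(580,184),(166,118),(547,118),(137,432),(573,432),(55,328),(655,328)],4,230,170)
C=A@np.linalg.inv(T(np.diag([1,-1,-1.]),[-.004,0,.028]))
R,t,e=fit([(W,wo,wp)],C[:3,:3],C[:3,3],'6'); print(e.round(1).tolist())
X=np.linalg.inv(T(R,t))@A; print(X[:3,3].round(4)); print('rel err deg',Ro.from_matrix(X[:3,:3]@np.diag([1,-1,-1])).as_euler('xyz',degrees=True).round(2)); np.save('XC.npy',X)
Rb=E('z',-12.47); tb=np.array([.6247,-.1715,.0015])
print('throat in bin',Rb.T@(R@[.035,0,.083]+t-tb), 'cup eul in bin',Ro.from_matrix(Rb.T@R).as_euler('xyz',degrees=True).round(2))
E
python3 fit7.py; python3 -c "
import cv2
w=cv2.imread('pics/h12w.png')
for x in (150,250,320,400,500): print(x,w[20:70,x].astype(int).mean(1).round().astype(int).tolist())"
python3 - <<'E'
import sys; sys.path.insert(0,'.')
import os; os.chdir('.')
from h import *; import pickle
from kin import E
W,A=pickle.load(open('W12.pkl','rb'))
R=E('z',-12.47); t=np.array([.6247,-.1715,.0015])
print(proj(np.array([[-.1,y,.115] for y in (.085,.035,0,-.04,-.09)])@R.T+t,W).round(1).tolist())
E
```

```text
[[-0.2, -0.0], [0.3, 0.0], [-0.2, 0.1], [-0.2, 0.1], [0.4, -0.1], [-0.4, 0.0], [-0.0, -0.1], [0.3, 0.0]]
[-0.0033 -0.0004  0.0263]
rel err deg [ 0.09 -0.19  0.04]
throat in bin [-0.17353801  0.00143195  0.20712649] cup eul in bin [0.02 0.25 0.01]
150 [221, 222, 222, 222, 222, 222, 222, 222, 222, 222, 222, 223, 223, 223, 223, 223, 223, 224, 201, 123, 72, 70, 67, 70, 73, 72, 72, 72, 72, 72, 72, 72, 73, 72, 73, 72, 72, 73, 73, 72, 72, 72, 73, 84, 132, 150, 151, 151, 152, 151]
250 [225, 225, 226, 225, 225, 224, 224, 224, 223, 224, 224, 224, 224, 224, 224, 224, 224, 218, 170, 97, 99, 101, 100, 101, 100, 101, 100, 100, 100, 100, 99, 99, 99, 99, 98, 97, 97, 97, 97, 96, 96, 95, 91, 97, 135, 146, 146, 147, 147, 148]
320 [224, 224, 224, 224, 224, 224, 224, 224, 223, 224, 224, 224, 224, 224, 223, 223, 224, 214, 164, 110, 111, 111, 110, 109, 109, 109, 108, 108, 107, 107, 106, 106, 105, 104, 104, 103, 103, 102, 101, 100, 100, 99, 98, 130, 150, 152, 152, 154, 156, 158]
400 [216, 216, 216, 217, 217, 218, 218, 219, 219, 219, 219, 219, 219, 219, 219, 219, 219, 211, 165, 78, 82, 84, 85, 84, 85, 86, 86, 86, 87, 87, 88, 88, 89, 89, 89, 90, 90, 91, 91, 91, 92, 92, 92, 132, 160, 164, 163, 163, 163, 162]
500 [195, 195, 195, 195, 195, 195, 195, 195, 195, 195, 195, 196, 196, 196, 197, 197, 197, 197, 183, 132, 92, 89, 88, 90, 89, 88, 86, 86, 85, 84, 84, 83, 82, 81, 81, 80, 80, 79, 79, 78, 77, 77, 77, 77, 118, 160, 157, 155, 152, 153]
[[143.0, 38.0], [248.0, 37.3], [321.9, 37.2], [406.4, 37.4], [511.5, 38.2]]
```

```bash
python3 -m inch '0 0 .01 0 0 0 0;0 0 .013 0 0 0 0;0 0 .013 0 0 0 0;0 0 .01 0 0 0 0;0 0 .004 0 0 0 0;.006 0 0 0 0 0 0;.01 0 0 0 0 0 0;.012 0 0 0 0 0 0;.012 0 0 0 0 0 0;.012 0 0 0 0 0 0;.008 0 0 0 0 0 0;.004 0 0 0 0 0 0;.002 0 0 0 0 0 0;0 0 0 0 0 0 0;0 0 0 0 0 0 0;0 0 0 0 0 0 0'; python3 st.py
cat > rel.py <<'E'
from rows import *
R=E('z',-12.47); t=np.array([.6242,-.1715,.0015])
A,s=cur(); X=np.load('XC.npy'); C=A@np.linalg.inv(X)
print('throat in bin',R.T@(C[:3,:3]@[.035,0,.083]+C[:3,3]-t),'rel',Ro.from_matrix(R.T@C[:3,:3]).as_euler('xyz',degrees=True).round(2), 'F',s['contact_force'].round(1),s['time_s'])
E
python3 rel.py
python3 - <<'E'
from plant import r
import cv2
w=r.capture('wrist')[:,:,::-1]
cv2.imwrite('pics/h13w.png',w); cv2.imwrite('pics/h13c.png',cv2.resize(w[130:350,210:430],None,fx=3.2,fy=3.2,interpolation=cv2.INTER_CUBIC))
E
```

```text
time_s: 32.87
tcp_pos: [0.4826, -0.1389, 0.1031]
eef_rot: [-179.9, 0.0, -12.4]
contact_force: [-0.1, 0.5, -1.6]
gripper_width: 0.0555
time_s 32.8667
joints [  6.3103   9.4726 -28.5144  -0.1178 -51.984   71.3585]
tcp_pos [ 0.4826 -0.1389  0.1031]
eef_rot [-1.799028e+02  2.200000e-03 -1.240370e+01]
contact_force [-0.07877043  0.52314157 -1.64551056]
gripper_width 0.05553484918884931
throat in bin [-0.10687684  0.0016511   0.15817078] rel [0.01 0.19 0.03] F [-0.1  0.5 -1.6] 32.8667
```

View pics/h13c.png

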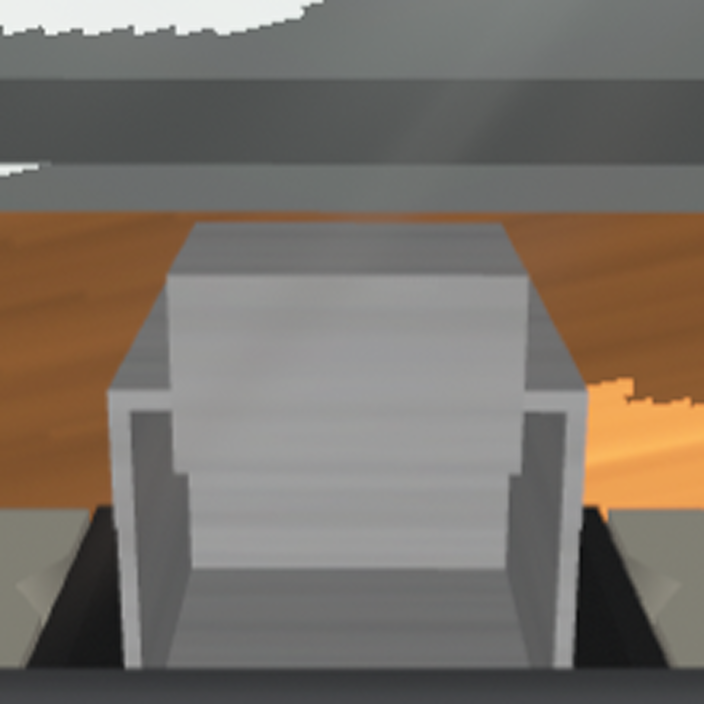

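```bash
cat > pr.py <<'E'
from rows import *
W=r.camera_params('wrist')
for tx in (.6247,.6242):
    R=E('z',-12.47); t=np.array([tx,-.1715,.0015])
    print(tx,proj(np.array([[x,0,.115] for x in (-.1,-.094)])@R.T+t,W).round(1).tolist())
E
python3 pr.py; python3 -c "
import cv2
w=cv2.imread('pics/h13w.png')
for x in (180,230,450): print(x,w[172:206,x].astype(int).mean(1).round().astype(int).tolist())"
```

```text
0.6247 [[322.6, 195.1], [322.6, 180.4]]
0.6242 [[322.8, 196.3], [322.9, 181.6]]
180 [80, 80, 79, 79, 79, 78, 79, 78, 93, 114, 107, 107, 107, 107, 107, 107, 107, 107, 107, 107, 107, 107, 107, 104, 93, 86, 88, 89, 90, 91, 92, 93, 92, 91]
230 [80, 80, 80, 80, 80, 79, 80, 79, 83, 96, 109, 108, 109, 109, 108, 108, 108, 108, 107, 107, 107, 107, 108, 105, 96, 89, 88, 89, 88, 89, 87, 86, 84, 82]
450 [77, 77, 78, 78, 77, 78, 77, 77, 77, 88, 107, 107, 107, 108, 107, 107, 107, 107, 107, 107, 107, 108, 107, 105, 99, 88, 86, 85, 84, 83, 83, 82, 83, 87]
```

```bash
python3 -m inch '.003 0 0 0 0 0 0;.003 0 0 0 0 0 0;.002 0 0 0 0 0 0;.002 0 0 0 0 0 0;0 0 0 0 0 0 0;0 0 0 0 0 0 0;0 0 0 0 0 0 0'; sed -i 's/\.6242,/.6245,/' rel.py; python3 rel.py
python3 - <<'E'
from plant import r
import cv2
w=r.capture('wrist')[:,:,::-1]
cv2.imwrite('pics/h14w.png',w); cv2.imwrite('pics/h14c.png',cv2.resize(w[130:350,210:430],None,fx=3.2,fy=3.2,interpolation=cv2.INTER_CUBIC))
E
python3 pr.py
```

```text
time_s: 33.5
tcp_pos: [0.4927, -0.1412, 0.103]
eef_rot: [-179.9, 0.0, -12.4]
contact_force: [0.7, -1.1, -2.5]
gripper_width: 0.0553
throat in bin [-0.09680817  0.0016135   0.1580162 ] rel [0.   0.2  0.03] F [ 0.7 -1.1 -2.5] 33.5
0.6247 [[322.5, 219.8], [322.5, 205.6]]
0.6242 [[322.7, 221.0], [322.8, 206.8]]
```

View pics/h14c.png

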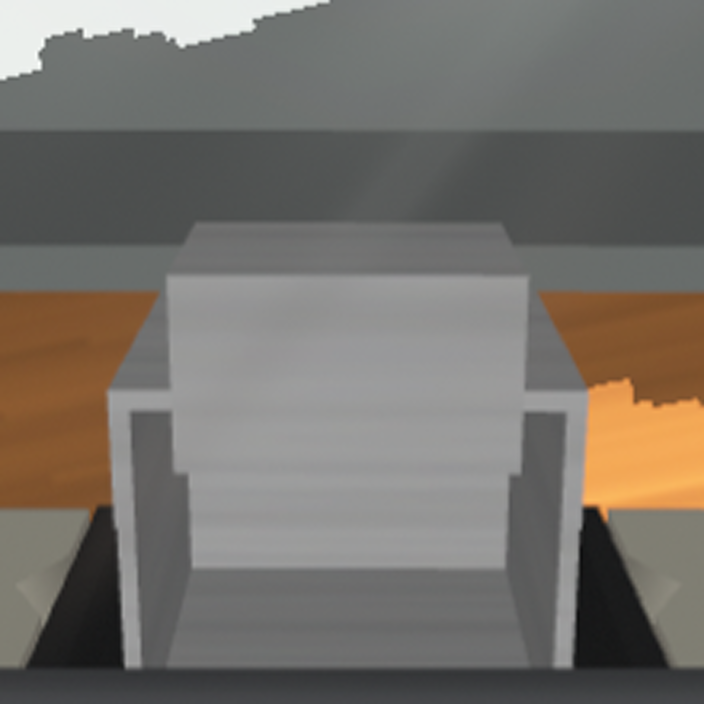

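```bash
python3 -m inch '0 0 .004 0 0 0 0;0 0 .004 0 0 0 0;0 0 .004 0 0 0 0;0 0 .004 0 0 0 0;0 0 .004 0 0 0 0;0 0 0 0 0 0 0;0 0 0 0 0 0 0'; python3 rel.py;  python3 -m inch '0 0 .003 0 0 0 0;0 0 .003 0 0 0 0;0 0 .003 0 0 0 0;0 0 0 0 0 0 0'; python3 rel.py
python3 - <<'E'
from plant import r
import cv2
w=r.capture('wrist')[:,:,::-1]
cv2.imwrite('pics/h15w.png',w); cv2.imwrite('pics/h15c.png',cv2.resize(w[130:350,210:430],None,fx=3.2,fy=3.2,interpolation=cv2.INTER_CUBIC))
E
```

```text
time_s: 34.13
tcp_pos: [0.4926, -0.1412, 0.0827]
eef_rot: [-179.9, 0.0, -12.4]
contact_force: [-0.7, -0.4, -2.5]
gripper_width: 0.0556
throat in bin [-0.0968665   0.00160887  0.13770272] rel [-0.01  0.23  0.03] F [-0.7 -0.4 -2.5] 34.1333
time_s: 34.47
tcp_pos: [0.4923, -0.1411, 0.0734]
eef_rot: [-179.9, 0.0, -12.4]
contact_force: [-0.7, -0.4, -2.5]
gripper_width: 0.0552
throat in bin [-0.09709724  0.00161901  0.1284195 ] rel [-0.01  0.24  0.02] F [-0.7 -0.4 -2.5] 34.4667
```

View pics/h15c.png

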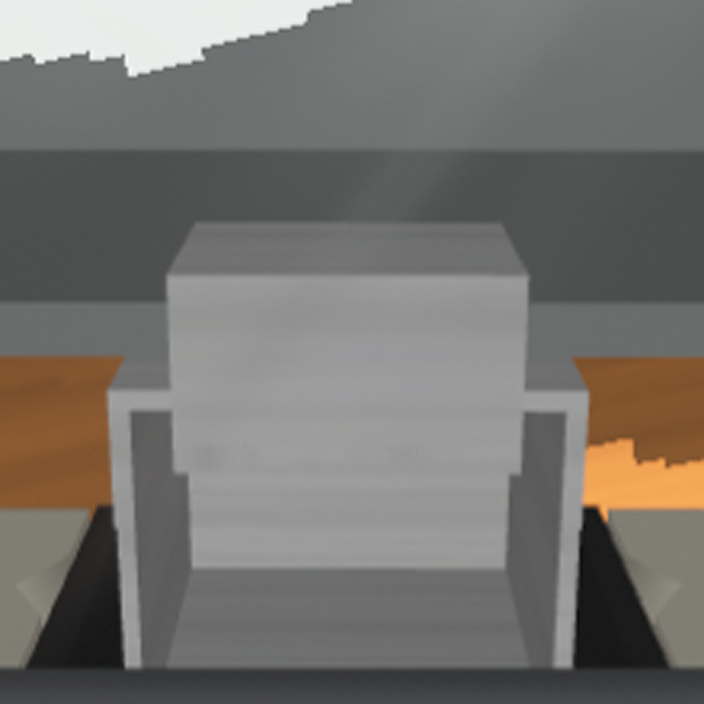

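```bash
python3 -m inch '0 0 .003 0 0 0 0;0 0 .003 0 0 0 0;0 0 .003 0 0 0 0;0 0 .001 0 0 0 0;0 0 0 0 0 0 0;0 0 0 0 0 0 0'; python3 rel.py;  python3 -m inch '0 0 .0015 0 0 0 0;0 0 0 0 0 0 0;0 0 0 0 0 0 0'; python3 -m inch '0 0 .001 0 0 0 0;0 0 0 0 0 0 0;0 0 0 0 0 0 0'; python3 rel.py
```

```text
time_s: 35.02
tcp_pos: [0.4928, -0.1411, 0.064]
eef_rot: [-179.9, 0.0, -12.4]
contact_force: [0.4, 0.3, -2.4]
gripper_width: 0.0553
throat in bin [-0.09670477  0.00168801  0.11903401] rel [-0.01  0.2   0.04] F [ 0.4  0.3 -2.4] 35.0167
time_s: 35.27
tcp_pos: [0.4928, -0.1411, 0.0626]
eef_rot: [-179.9, -0.0, -12.4]
contact_force: [0.8, -0.2, -2.9]
gripper_width: 0.0553
time_s: 35.52
tcp_pos: [0.4928, -0.1411, 0.0615]
eef_rot: [-179.9, -0.0, -12.4]
contact_force: [-1.2, -0.1, -1.7]
gripper_width: 0.0549
throat in bin [-0.09670097  0.00173084  0.11661291] rel [0.   0.19 0.03] F [-1.2 -0.1 -1.7] 35.5167
```

```bash
python3 -m inch '0 0 .0008 0 0 0 0;0 0 0 0 0 0 0;0 0 0 0 0 0 0'; python3 -m inch '0 0 .0008 0 0 0 0;0 0 0 0 0 0 0;0 0 0 0 0 0 0';python3 rel.py
```

```text
time_s: 35.77
tcp_pos: [0.4928, -0.1411, 0.0607]
eef_rot: [-179.9, -0.0, -12.4]
contact_force: [-0.3, 0.3, -1.6]
gripper_width: 0.0554
time_s: 36.02
tcp_pos: [0.4928, -0.1411, 0.0599]
eef_rot: [-179.9, -0.0, -12.4]
contact_force: [-0.5, 0.5, -1.7]
gripper_width: 0.0553
throat in bin [-0.09670401  0.00172237  0.11498645] rel [0.   0.19 0.03] F [-0.5  0.5 -1.7] 36.0167
```

```bash
python3 -m inch '0 0 .0006 0 0 0 0;0 0 0 0 0 0 0;0 0 0 0 0 0 0'; python3 -m inch '0 0 .0006 0 0 0 0;0 0 0 0 0 0 0;0 0 0 0 0 0 0';python3 rel.py
```

```text
time_s: 36.27
tcp_pos: [0.493, -0.1411, 0.0595]
eef_rot: [-179.9, -0.0, -12.4]
contact_force: [0.8, -0.5, -1.6]
gripper_width: 0.0552
time_s: 36.52
tcp_pos: [0.4933, -0.1411, 0.0591]
eef_rot: [-179.9, -0.1, -12.4]
contact_force: [-0.1, 0.2, 1.7]
gripper_width: 0.0554
throat in bin [-0.09629845  0.00176786  0.11419601] rel [0.01 0.13 0.04] F [-0.1  0.2  1.7] 36.5167
```

```bash
python3 -m inch '0 0 0 0 0 0 .7;0 0 0 0 0 0 .75;0 0 0 0 0 0 .85;0 0 0 0 0 0 1;0 0 0 0 0 0 1;0 0 0 0 0 0 1;0 0 0 0 0 0 1;0 0 0 0 0 0 1'; python3 st.py
python3 - <<'E'
from plant import r
import cv2
w=r.capture('wrist')[:,:,::-1]; cv2.imwrite('pics/h16w.png',w)
E
```

```text
time_s: 37.18
tcp_pos: [0.4928, -0.1411, 0.0587]
eef_rot: [-179.9, -0.0, -12.4]
contact_force: [0.3, 0.7, -0.5]
gripper_width: 0.0873
time_s 37.1833
joints [  5.9249  13.5813 -30.2579  -0.1193 -46.1283  71.7569]
tcp_pos [ 0.4928 -0.1411  0.0587]
eef_rot [-1.799081e+02 -3.800000e-03 -1.240080e+01]
contact_force [ 0.25504524  0.65263159 -0.53858993]
gripper_width 0.08725285009672165
```

View pics/h16w.png

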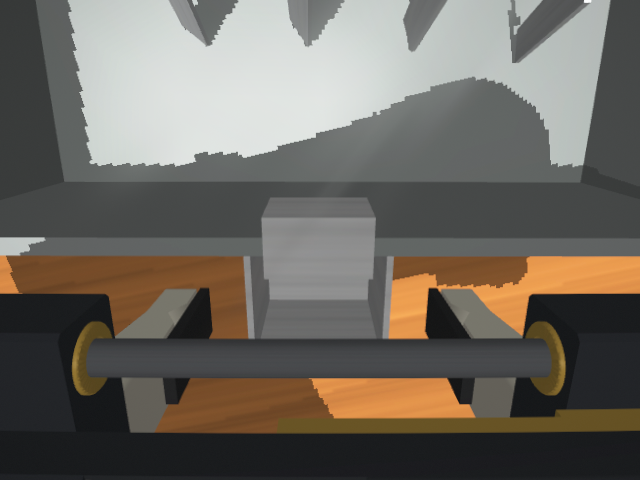

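Cup hangs, hook over the rim at (318,215). I'll lift the tool straight off, slowly, and back away to check.

```bash
python3 -m inch '0 0 -.006 0 0 0 1;0 0 -.01 0 0 0 1;0 0 -.015 0 0 0 1;0 0 -.02 0 0 0 1;0 0 -.02 0 0 0 1;0 0 -.02 0 0 0 1;0 0 -.02 0 0 0 1;0 0 -.02 0 0 0 1;-.01 0 -.02 0 0 0 1;-.015 0 -.02 0 0 0 1;-.015 0 -.015 0 0 0 1;-.01 0 0 0 0 0 1;0 0 0 0 0 0 1;0 0 0 0 0 0 1;0 0 0 0 0 0 1'; python3 st.py; python3 snap.py h17;  python3 - <<'E'
from rows import *
import pickle
W=r.camera_params('wrist'); A,s=cur(); w=r.capture('wrist')[:,:,::-1]; pickle.dump((W,A),open('W17.pkl','wb'))
cv2.imwrite('pics/h17w.png',w)
a=cv2.imread('pics/h17_s.png')[180:330,230:430]; cv2.imwrite('pics/h17sc.png',cv2.resize(a,None,fx=4,fy=4,interpolation=cv2.INTER_CUBIC))
E
```

```text
time_s: 38.48
tcp_pos: [0.4439, -0.1306, 0.2446]
eef_rot: [-179.9, 0.0, -12.4]
contact_force: [-0.1, -0.1, -0.4]
gripper_width: 0.0878
time_s 38.4833
joints [  8.0056  -1.5935 -20.7086  -0.092  -70.8542  69.6339]
tcp_pos [ 0.4439 -0.1306  0.2446]
eef_rot [-1.799078e+02  1.400000e-03 -1.239060e+01]
contact_force [-0.08929734 -0.05763753 -0.44569015]
gripper_width 0.08779051737536872
```

View pics/h17w.png

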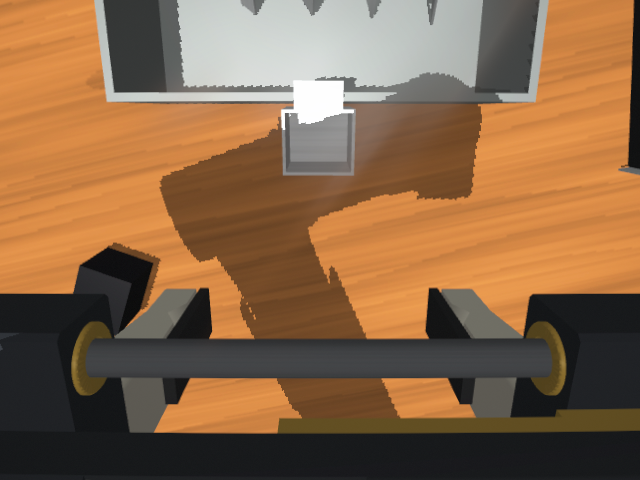

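View pics/h17sc.png

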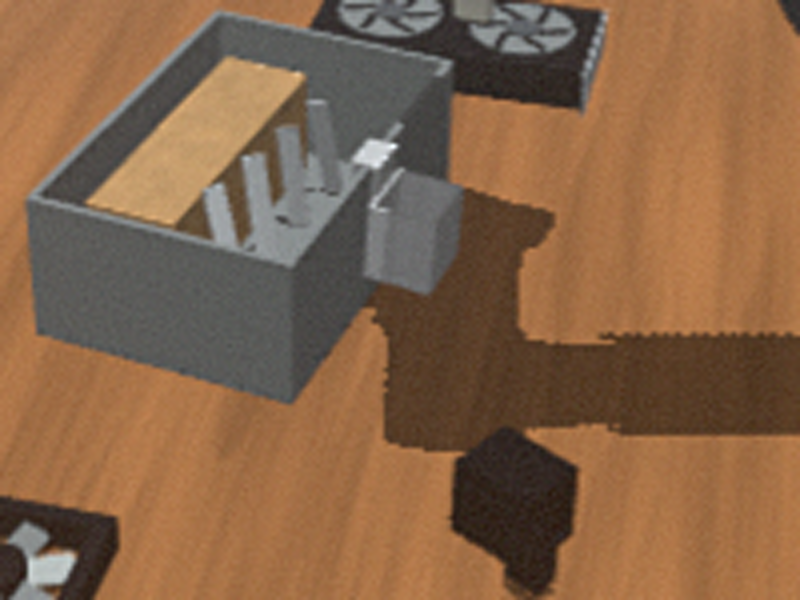

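View pics/h17_t.png

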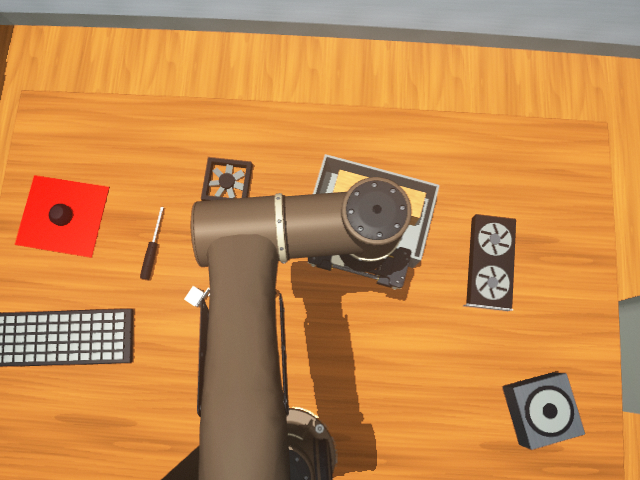

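Run:
```python
from rows import *
from h import fit
import pickle
W,A=pickle.load(open('W17.pkl','rb'))
o=np.array([[25,28,60],[25,-28,60],[-25,28,60],[-25,-28,60],[45,17,86],[45,-17,86]])/1e3
px=[(282,110),(355,110),(284,175),(354,175),(293.5,81),(343.5,81)]
R,t,e=fit([(W,o,px)],E('z',-12.4),[.49,-.14,.03],'6'); print(e.round(1).tolist())
bo=np.array([[-100,150,115],[-100,-150,115]])/1e3
R2,t2,e=fit([(W,bo,[(107.5,101.5),(536,102)])],E('z',-12.4),[.6245,-.1713,0],'4')
print('throat in bin',(R2.T@(R@[.035,0,.083]+t-t2)).round(4),'eul',Ro.from_matrix(R2.T@R).as_euler('xyz',degrees=True).round(1))
print(r.get_state()['time_s'])
```

```text
[[-0.0, 0.0], [0.4, -0.2], [-0.2, 0.1], [-0.1, -0.0], [0.4, 0.1], [-0.4, -0.1]]
throat in bin [-0.0967  0.0022  0.1101] eul [-0.1 -1.6  0.2]
38.6833
```

```bash
python3 -c "
from plant import r
print(r.close_job())"
```

```text
the job is handed in; nothing more can be done
None
```

The steel cup now hangs by its hook over the bin wall that faces the robot, and the job is handed in at about 38.7 s of the 69 s allowed.

**What I did:**
1. I gripped the larger steel cup across front and strap, turned it up, stood it on the open bench and let go. My image fit put its tilt at about 0.4°.
2. I regripped it across its width for the hanging.
3. I lowered it over the rim until the force reading showed the rim taking its weight, let go and backed away.

**What went wrong on the way:** my first attempt at hanging failed. The cup's base caught the rim with about 12 N of force and the cup pitched roughly 31° in the grip. The likely cause was camera offset plus overshoot, about 3–4 mm. I backed off, stood it upright on the bench again, measured cup and rim in the same picture, and hung it on the second try.

**Last checks:**
- **Position:** the throat is at bin x −0.097 and y +0.002 m, with the hook over the rim and the cup outside.
- **Angle:** the cup is about 1.6° from upright and 0.2° from square to the wall.
- **Contact:** the gripper is clear of everything.
- **Bystanders:** by eye in the pictures, the fan, screwdriver and card have not moved; I did not measure them.
- **Disagreement:** that same rough final fit gave the throat height as 0.110 m, against 0.114–0.115 m by arm pose as the rim took the cup's weight. The allowed band is 0.109–0.123 m, so both are inside it. I trust the arm-pose figure more.

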